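Clear the tea-light and fold the draught screen flat

ROBOT

A 6-joint arm with a two-finger parallel gripper is mounted at the origin on the work surface. World frame = base frame: x ahead of the robot, y to its left, z up, the work surface at z = 0. Lengths are in m, angles in rad, forces in N, time in s.
With the tool pointing down it reaches from about 0.35 to 0.95 m from the base axis. Payload 17.4 kg.
Tool frame: the origin (TCP) lies midway between the tips of the shut fingers; the grasp point (between the pads) lies 19 mm behind it; x points along the fingers, z is the direction in which the jaws open and shut, and the axes are right-handed (so a half turn about x gives the same grasp; the last joint's range is limited). The gripper opens to 93 mm and grips with 3 to 60 N. Pads are 15 mm wide; open, the fingers measure 128 mm over their backs; the gripper's body (75 mm by 188 mm) begins 65 mm behind the grasp point.
Start: joints at [-1.336, 0.116, 1.442, -0, 1.584, -0.038], TCP at [0.182, -0.65, 0.219] pointing down, gripper open.
Joint ranges: [-2.83, 2.83], [-0.83, 2.19], [0.07, 2.5], [-1.14, 4.28], [0.01, 3], [-2.97, 2.97]. Speed limits (rad/s): [1.89, 1.89, 2.22, 3.14, 3.14, 3.14].

INTERFACE

Orientations are given as [roll, pitch, yaw] about the fixed x, y, z axes, in that order (R = Rz(yaw) Ry(pitch) Rx(roll)).
In Python, from cell import status, imaging, env gives the robot as it stands. The module is installed in compiled form; this text tells all that it offers.
- The arm moves only by the tool apply_moves, never from a script. Its argument "increments" is a list that holds one entry, the list of rows, each a list of 7 numbers: the turn, a rotation vector about the tool's x, y, z in rad, then the shift along the tool's x, y, z in mm, then the closure, from 0 (fully open) to 1 (shut). A call has 1 to 5 rows; each row is the pose to reach, as a shift and turn from the pose commanded when the call began, along the tool's axes at that moment; what a row does not reach only later rows make up. A row lasts 1/10 s, in which the tool goes at most 50 mm and 8.59 degrees, less where a joint would pass 70% of its speed; a pose out of reach is approached as far as the arm can. A call with a gripper value outside its range is refused whole. The fingers move at their own pace and stop on an object; the grip force is fixed at half the most. Time passes only in rows, so rows that repeat a pose let the fingers close. It gives the time, the measured TCP pose, the force and the opening at its end, in the units of the state.
- status.state(): the state, without advancing time (a new reading comes with each control period).
- imaging.get_image(name): name is "scene" or "side" or "wrist"; returns the picture (480x640x3 uint8, blue, green, red); there is no depth.
- imaging.camera_params(name): a dict with "mtx" (3x3 intrinsics, pixels), "rvec" (rotation vector, rad) and "tvec" (3), from world to camera coordinates, as OpenCV has them. Camera axes: x right, y down, z forward; pixel columns grow to the right and rows downward; lengths in m; the calibration is good to about 2 mm. A picture is of the moment at which its call begins: read the wrist's pose just before it. camera_params takes no time and is no camera call; for the wrist camera it gives the pose at the moment of the call.
- env.sign_off(): hands the job in, once; it reports no verdict.
The state is a dict: "time": time; "joint_pos": joint angles; "qvel": joint speeds; "joint_torque": joint torques, N m; "tcp_pos": TCP position; "orientation": TCP orientation; "force": force on the tool from outside, world axes, zero at the start; "moment": the same for the moment, N m; "opening": finger opening in m.
Only numpy, scipy, OpenCV 4.12 (cv2) and the standard library are available. Lean on these libraries where they do the work, as an engineer would, in place of code of your own. Each camera call takes 0.05 s, during which the arm holds its last target.

TASK

Gently slide the glass tea-light holder along the shelf, without lifting, tipping or squeezing it hard, out of the steel draught screen and wholly onto the round cork coaster. Then fold the screen completely flat in its proper order: first the single leaf onto the fixed back panel, next the end leaf onto the inside of the side leaf, and last that folded pair over the single leaf. Leave the bottle opener, remote control, organiser and miniature arcade cabinet where they are.

Things in the scene. Friction and masses are not known exactly. Their poses are not given: they have to be found in the camera images.
- screen: Stainless steel draught screen screwed to the shelf. Back panel: y -80 to +80, 4 thick, 8 to 80 mm above the shelf, on a dark base strip 5 high (x -36 to +24, y -90 to +90). Origin: on the shelf under the middle of the back panel, z up; leaves are on its -x side, roughly facing the robot. Folded, layers lie 9 mm apart: back x 0, single leaf -9, end leaf -18, side leaf -27.
- single_leaf (a joint): Angle of the single leaf, the only one on the -y end of the back panel, 115 long. Hinge at (-9, -77) mm in the screen's frame. 0 = flat along the back panel, pointing to screen +y (hard stop); opens anticlockwise seen from above: pi/2 = pointing to screen -x, stop at 3.0. Starts at 2.55 to 2.9, nearly in line with the back panel. Stays where left; hinge friction 0.12 N m.
- side_leaf (a joint): Angle of the side leaf, on the +y end of the back panel, 135 long; carries the end leaf. Hinge at (-27, +77) mm in the screen's frame. 0 = flat, pointing to screen -y (hard stop); opens clockwise seen from above: pi/2 = pointing to screen -x, stop at 1.8. Starts at 1.45 to 1.65. Stays where left; hinge friction 0.25 N m.
- end_leaf (a joint): Angle of the end leaf, 105 long, to the side leaf. Hinge 132 mm along the side leaf and 9 mm off it on the inner side (that facing the back when folded). 0 = folded back against the inside of the side leaf (hard stop); opens clockwise seen from above: pi/2 = square to it, across the screen's front towards -y, stop at 2.4. Starts at 1.65 to 2.0. Stays where left; friction 0.06 N m.
- single_leaf_hinge (a point): On the single leaf's hinge axis at mid height (44 mm above the shelf). All three leaves are steel with dark upright slots, 4 thick, 8 to 80 mm above the shelf, on upright hinges; each is halted only by its own hinge stop, the leaves do not block one another.
- single_leaf_end (a point): middle of the free edge of the single leaf, 115 mm from its hinge, 44 mm above the shelf
- side_leaf_hinge (a point): on the side leaf's hinge axis at mid height (44 mm above the shelf)
- side_leaf_end (a point): middle of the side leaf's free edge, 135 mm from its hinge, 44 mm above the shelf
- end_leaf_hinge (a point): on the end leaf's hinge axis at mid height (44 mm above the shelf)
- end_leaf_end (a point): middle of the end leaf's free edge, 105 mm from its hinge, 44 mm above the shelf
- holder: Upright cup of thin clear glass with a tea-light, 60 in diameter, 50 high, about 0.16 kg, straight outside. Starts inside the screen, loose on the shelf; the free way out is between the free edges of the single leaf and the end leaf (pass screen point (-85, -75) mm). Over 20 N of contact would crack it. Origin: centre of its underside; z up.
- coaster: Round cork disc lying on the shelf outside the screen, 104 mm in diameter, paper-thin, so things slide onto it without a step. The holder (60 mm) is wholly on it when the centres are within 22 mm. Origin: its centre, on the shelf.
- opener: Bystander: flat stainless steel bottle opener, about 160 long, 4 thick, with a ring of 36 mm at its +x end; origin under the middle of its bar. Leave alone.
- remote: Bystander: slim grey remote control, 45 x 150 x 16, lying behind the screen, long along its own y; origin under its centre. Leave alone.
- organiser: Bystander: red plastic cartridge organiser with its flip-top lid shut, about 124 x 194 x 92 high; origin under its centre. Leave alone.
- arcade: Bystander: wooden miniature arcade cabinet, 100 x 110 x 198 high, with a small stick and a volume knob; origin under its centre. Leave alone.

How it is judged:
By the outcome, as a careful person would: the job done as asked, in the order asked, and still so for the second after the job is handed in, with the robot touching nothing.
It also fails if it takes over 72 s, if anything falls off the work surface, if the arm or the gripper's body presses on something with over 40 N, if the wrist force passes 120 N, or if a joint passes its speed limit or range.

## Working session

There is one attempt and no reset: what is moved stays moved. The work goes in short steps, Python scripts to look and compute and a tool call to move; the robot and the scene stay as the last step left them, time stands still between calls to the robot, and variables do not carry over. Pictures are saved under pics/ and viewed, and the job is handed in when it is done.

Besides the shell and the picture viewer there is one more tool, called after "Emit:" by a JSON object that holds its "api" and its "payload", one argument or row to a line. apply_moves: Moves the arm, as the interface text tells. Its arguments: {"type":"object","properties":{"increments":{"type":"array"}},"required":["increments"]}

```bash
mkdir -p pics; ls
cat > h.py <<'E'
import numpy as np, cv2
from cell import status, imaging, env
def P(n):
    p=imaging.camera_params(n); return np.array(p['mtx'],float),np.array(p['rvec'],float).reshape(3),np.array(p['tvec'],float).reshape(3)
def proj(n,pts):
    K,r,t=P(n); return cv2.projectPoints(np.array(pts,float).reshape(-1,3),r,t,K,None)[0].reshape(-1,2)
def back(n,uv,z):
    K,r,t=P(n); R=cv2.Rodrigues(r)[0]; c=-R.T@t
    out=[]
    for u,v in np.array(uv,float).reshape(-1,2):
        d=R.T@np.linalg.inv(K)@[u,v,1]; out.append(c+d*(z-c[2])/d[2])
    return np.array(out)
E
python3 - <<'E'
from h import *
s=status.state(); print(s)
for n in ["scene","side","wrist"]:
    cv2.imwrite(f"pics/{n}0.png",imaging.get_image(n)); K,r,t=P(n); R=cv2.Rodrigues(r)[0]; print(n,-R.T@t,R[2],K[0,0])
E
```

```text
pics
{'time': 0.0, 'joint_pos': array([-1.33580892e+00,  1.16486731e-01,  1.44228179e+00, -3.34757771e-05,
        1.58400849e+00, -3.78028416e-02]), 'qvel': array([-0.00173809, -0.00063595,  0.00103679,  0.0003029 , -0.00125136,
        0.00095448]), 'joint_torque': array([ 8.04464344e-05, -7.21269250e+01, -6.22615743e+01,  7.79870991e-02,
        2.38955364e-02, -7.91228058e-05]), 'tcp_pos': array([ 0.18178805, -0.64983746,  0.21789442]), 'orientation': array([3.13204527, 1.5696115 , 1.83403877]), 'force': array([ 0.26389897, -0.02187373, -0.60442195]), 'moment': array([ 0.00322909,  0.00216731, -0.00527427]), 'opening': 0.0927055306909561}
scene [1.18746876 0.46042031 0.98855027] [-0.48298118 -0.41266413 -0.77229366] 535.3937951311315
side [ 0.54435674 -0.82059707  1.05370089] [ 0.04940913  0.6119873  -0.78932267] 492.62911261327116
wrist [ 0.25789251 -0.62790252  0.38407898] [-0.27425538 -0.0756157  -0.95867943] 426.49413811322574
```

View pics/scene0.png

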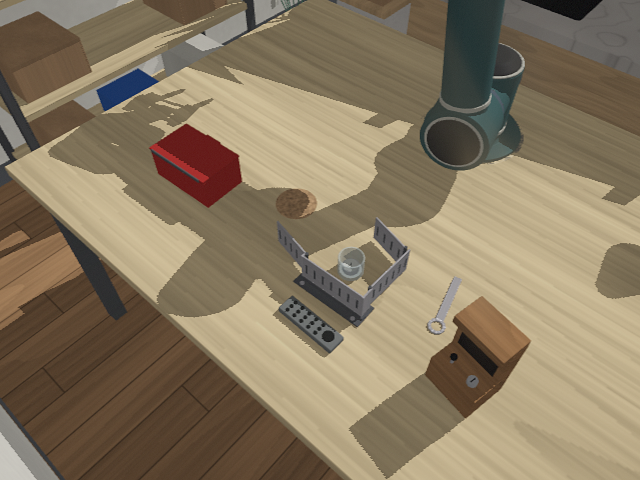

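View pics/side0.png

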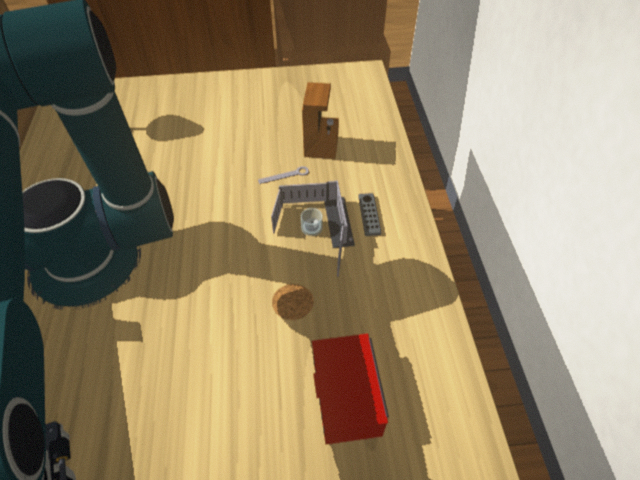

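View pics/wrist0.png

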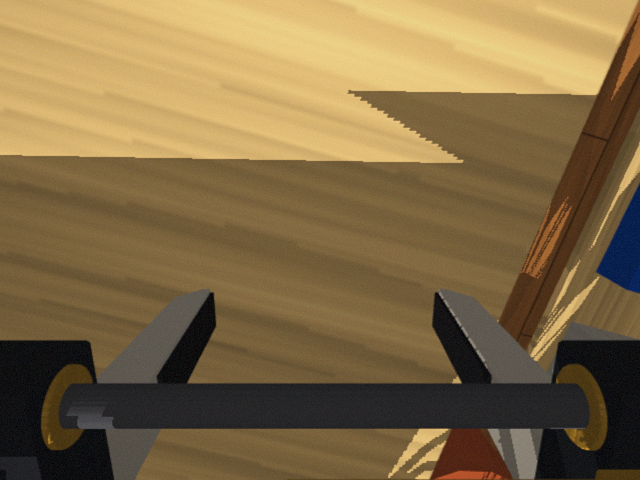

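Run:
```python
import cv2
a=cv2.imread('pics/scene0.png')[180:360,260:420]; cv2.imwrite('pics/sc.png',cv2.resize(a,None,fx=3.33,fy=3.33,interpolation=2)[:600])
a=cv2.imread('pics/side0.png')[170:330,250:400]; cv2.imwrite('pics/si.png',cv2.resize(a,None,fx=3.75,fy=3.75,interpolation=2)[:600])
```

```text
(no output)
```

View pics/sc.png

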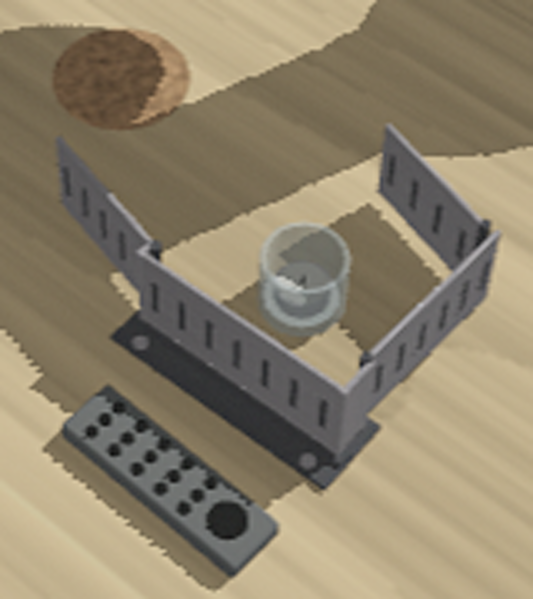

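View pics/si.png

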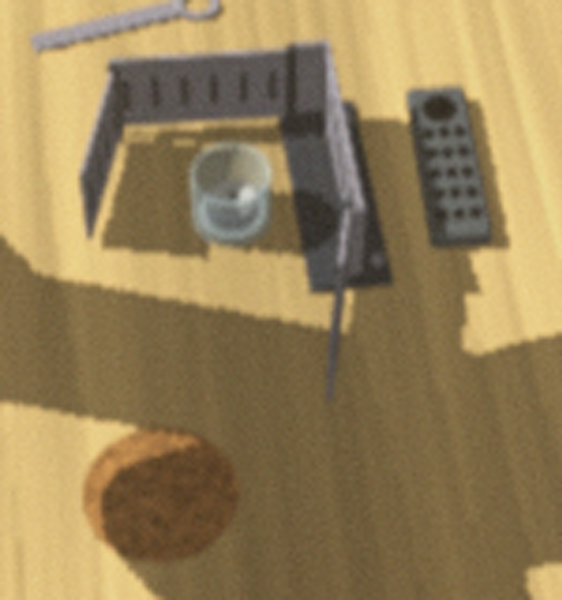

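```bash
cat > fit.py <<'E'
from h import *
from scipy.optimize import least_squares
def S(o,p,z):
    c,s=np.cos(o[2]),np.sin(o[2]); return [o[0]+c*p[0]-s*p[1],o[1]+s*p[0]+c*p[1],z]
def kin(q):
    # returns screen-frame points (m)
    a,b,e=q[3:6]
    h1=np.array([-.009,-.077]); d1=np.array([-np.sin(a),np.cos(a)]); f1=h1+.115*d1
    h2=np.array([-.027,.077]); d2=np.array([-np.sin(b),-np.cos(b)]); f2=h2+.135*d2
    # inner side normal: at b=0 d=(0,-1), inner=(+1,0)
    n2=np.array([np.cos(b),-np.sin(b)])
    h3=h2+.132*d2+.009*n2
    # e=0: pointing back along -d2 ; opens clockwise
    d3=-d2; c,s=np.cos(-e),np.sin(-e); d3=np.array([c*d3[0]-s*d3[1],s*d3[0]+c*d3[1]])
    f3=h3+.105*d3
    return dict(h1=h1,f1=f1,h2=h2,f2=f2,h3=h3,f3=f3,bm=np.array([0,-.08]),bp=np.array([0,.08]),
      sa=np.array([.024,.09]),sb=np.array([.024,-.09]),sc=np.array([-.036,.09]),sd=np.array([-.036,-.09]))
E
cat > run1.py <<'E'
from fit import *
sc=lambda u,v:(260+u/3.33,180+v/3.33); si=lambda u,v:(250+u/3.75,170+v/3.75)
obs=[('scene','bm',.08,sc(143,250)),('scene','bp',.08,sc(345,388)),('scene','f1',.08,sc(60,138)),('scene','f2',.08,sc(497,235)),
('scene','f2',.008,sc(490,300)),('scene','f3',.08,sc(390,126)),('scene','f3',.008,sc(381,190)),('scene','sa',.002,sc(322,490)),('scene','sb',.002,sc(112,335)),('scene','sc',.004,sc(380,430)),
('side','bp',.08,si(327,42)),('side','bm',.08,si(357,208)),('side','f3',.08,si(81,180)),('side','f3',.008,si(90,238)),('side','sb',.003,si(392,284)),('side','sd',.003,si(310,292)),('side','f2',.08,si(112,62)),('side','f1',.008,si(330,400))]
cams={n:P(n) for n in('scene','side')}
def res(q):
    k=kin(q);r=[]
    for n,p,z,uv in obs:
        K,rv,t=cams[n]; w=cv2.projectPoints(np.array([S(q,k[p],z)]),rv,t,K,None)[0].reshape(2); r+=list(w-uv)
    return r
r=least_squares(res,[.6,-.1,0,2.7,1.57,1.8],loss='soft_l1'); q=r.x
print(q); print(np.c_[np.array(res(q)).reshape(-1,2)].round(1).tolist())
np.save('q.npy',q)
print({k:np.round(S(q,v,0)[:2],4).tolist() for k,v in kin(q).items()})
print('coaster',back('scene',[sc(121,79)],0),back('side',[si(161,495)],0))
print('holder top',back('scene',[sc(305,257)],.05),back('side',[si(230,172)],.05))
print('holder bot',back('scene',[sc(304,295)],.0),back('side',[si(231,215)],.0))
E
python3 run1.py
```

```text
[0.69177289 0.06417681 0.00793611 2.92135351 1.62044681 1.80398931]
[[-0.1, 0.7], [-1.2, 1.0], [-1.4, -0.4], [0.7, -0.5], [-1.4, -0.5], [-0.7, -0.2], [-0.6, 0.7], [-0.0, 0.7], [-0.7, 0.5], [-0.0, -0.6], [-0.2, -0.2], [0.2, -0.5], [-0.5, -2.2], [-0.8, -0.4], [-0.9, -0.3], [-1.2, -0.4], [-1.2, -1.5], [-0.8, 0.2]]
{'h1': [0.6834, -0.0129], 'f1': [0.6592, -0.1253], 'h2': [0.6642, 0.141], 'f2': [0.5293, 0.1466], 'h3': [0.5319, 0.1375], 'f3': [0.5034, 0.0364], 'bm': [0.6924, -0.0158], 'bp': [0.6911, 0.1442], 'sa': [0.7151, 0.1544], 'sb': [0.7165, -0.0256], 'sc': [0.6551, 0.1539], 'sd': [0.6565, -0.0261]}
coaster [[ 0.53886381 -0.1797502   0.        ]] [[ 0.54131813 -0.18254057  0.        ]]
holder top [[0.60843702 0.05139864 0.05      ]] [[0.61022493 0.05061253 0.05      ]]
holder bot [[ 6.03212565e-01  4.94766756e-02 -1.11022302e-16]] [[0.61024541 0.051946   0.        ]]
```

```bash
cat >> h.py <<'E'
from scipy.spatial.transform import Rotation as Ro
def cur():
    s=status.state(); return np.array(s['tcp_pos']),Ro.from_euler('xyz',s['orientation']),s
def Rd(zdir):  # tool pointing down with jaw axis along zdir (xy)
    x=np.array([0,0,-1.]); z=np.array([zdir[0],zdir[1],0.]); z/=np.linalg.norm(z); y=np.cross(z,x); return Ro.from_matrix(np.c_[x,y,z])
def plan(pts,R=None,cl=0.,step=None,p0=None,R0=None):
    """rows to waypoints from current pose; step: list of rows"""
    p,Rc,s=cur()
    if p0 is not None: p=np.array(p0)
    if R0 is not None: Rc=R0
    R=R or Rc
    rv=(Rc.inv()*R).as_rotvec()
    for w in pts:
        d=Rc.inv().apply(np.array(w)-p)*1000
        print([round(float(v),3) for v in rv]+[round(float(v),1) for v in d]+[cl])
E
python3 - <<'E'
from h import *
p,R,s=cur(); print(R.as_matrix().round(3))
print('arc',back('scene',[(428,377),(467,415),(515,350)],0), back('scene',[(483,297),(530,338)],.198), back('side',[(305,155),(337,157)],0))
print('org',back('scene',[(208,206),(241,173),(151,150)],[.0])[:3],back('scene',[(190,124),(240,158),(150,150),(208,180)],.092))
print('rem',back('side',[(360,196),(376,193),(384,234),(366,237)],.016))
print('open',back('side',[(260,181),(309,171)],0))
d=np.array([-.069,-.232]);
for sg in(1,-1):
  Rt=Rd(sg*d); print(sg,(R.inv()*Rt).as_rotvec())
E
```

```text
[[-0.     0.963  0.269]
 [ 0.001  0.269 -0.963]
 [-1.     0.    -0.001]]
arc [[0.70707272 0.32726932 0.        ]
 [0.72215571 0.42473168 0.        ]
 [0.5416085  0.42792857 0.        ]] [[0.61578934 0.34312922 0.198     ]
 [0.634863   0.44261083 0.198     ]] [[0.61772197 0.34867746 0.        ]
 [0.71658833 0.3282275  0.        ]]
org [[ 6.89908706e-01 -3.39629362e-01  0.00000000e+00]
 [ 5.54476762e-01 -3.63521561e-01  0.00000000e+00]
 [ 6.54945993e-01 -6.13137922e-01  1.11022302e-16]] [[ 0.57525905 -0.51858112  0.092     ]
 [ 0.57875419 -0.32686308  0.092     ]
 [ 0.70614138 -0.51507895  0.092     ]
 [ 0.68106207 -0.32795203  0.092     ]]
rem [[ 0.75887524  0.14016937  0.016     ]
 [ 0.80661457  0.14682051  0.016     ]
 [ 0.80143352 -0.00582127  0.016     ]
 [ 0.75150487 -0.01081205  0.016     ]]
open [[0.47304042 0.249166   0.        ]
 [0.62362472 0.27557461 0.        ]]
1 [ 5.61861421e-01 -8.20083890e-04  2.24362329e-04]
-1 [-2.57973100e+00 -2.97258796e-04 -1.08653333e-03]
```

Run:
```python
from h import *
plan([(.609,.051,.19)],Rd([-.069,-.232]))
```

```text
[0.562, -0.001, 0.0, 28.6, 600.2, -559.9, 0.0]
```

Emit:
{"api": "apply_moves", "payload": {
  "increments": [
    [[0.12,0,0,0,50,-47,0],[0.24,0,0,0,100,-93,0],[0.36,0,0,0,150,-140,0],[0.48,0,0,0,200,-187,0],[0.562,0,0,0,250,-233,0]]
  ]
}}

```text
time: 0.65
tcp_pos: [0.3124, -0.4347, 0.2184]
orientation: [-2.772, 1.571, 1.646]
force: [0.4, -1.1, 0.6]
opening: 0.093
```

Run:
```python
from h import *
plan([(.609,.051,.19)],Rd([-.069,-.232]))
```

```text
[-0.005, -0.0, 0.0, 28.5, 142.8, -550.9, 0.0]
```

Emit:
{"api": "apply_moves", "payload": {
  "increments": [
    [[0,0,0,5,13,-48,0],[0,0,0,5,26,-96,0],[0,0,0,10,39,-144,0],[0,0,0,15,52,-192,0],[0,0,0,15,65,-240,0]]
  ]
}}

```text
time: 1.15
tcp_pos: [0.443, -0.223, 0.203]
orientation: [-1.798, 1.57, 2.625]
force: [0.5, -1.5, 0.7]
opening: 0.0927
```

Run:
```python
from h import *
plan([(.609,.051,.19)],Rd([-.069,-.232]))
```

```text
[-0.0, -0.0, 0.0, 13.0, 80.9, -310.0, 0.0]
```

Emit:
{"api": "apply_moves", "payload": {
  "increments": [
    [[0,0,0,5,13,-48,0],[0,0,0,5,26,-96,0],[0,0,0,10,39,-144,0],[0,0,0,13,52,-192,0],[0,0,0,13,65,-240,0]]
  ]
}}

```text
time: 1.65
tcp_pos: [0.5739, -0.0114, 0.1901]
orientation: [-1.248, 1.57, -3.108]
force: [0.7, -0.7, -0.3]
opening: 0.0933
```

Run:
```python
from h import *
plan([(.609,.051,.19)],Rd([-.069,-.232]))
```

```text
[0.0, 0.0, 0.001, 0.1, 15.9, -69.8, 0.0]
```

Emit:
{"api": "apply_moves", "payload": {
  "increments": [
    [[0,0,0,0,8,-35,0],[0,0,0,0,13,-58,0],[0,0,0,0,16,-70,0],[0,0,0,0,16,-70,0]]
  ]
}}

```text
time: 2.05
tcp_pos: [0.6089, 0.0497, 0.1902]
orientation: [-1.327, 1.57, 3.097]
force: [-0.2, -0.5, -0.8]
opening: 0.093
```

Run:
```python
from h import *
print(cur()[2])
cv2.imwrite("pics/w1.png",imaging.get_image("wrist"))
for a,p in [('tcp',cur()[0])]: print(p)
q=np.load('q.npy')
print(proj('wrist',[[.609,.051,.05],[.609,.051,0]]))
```

```text
{'time': 2.05, 'joint_pos': array([ 3.96884505e-02, -1.34490850e-02,  1.62187857e+00,  6.02872484e-05,
        1.53387739e+00,  1.89839740e+00]), 'qvel': array([-0.03377042, -0.02420559,  0.02052351, -0.00838397,  0.00408682,
       -0.0209681 ]), 'joint_torque': array([  2.75598809, -59.20962095, -63.19815874,   0.17159696,
        -0.19709225,   0.48661284]), 'tcp_pos': array([0.60890668, 0.04971759, 0.1902208 ]), 'orientation': array([-1.32734548,  1.57007956,  3.09712863]), 'force': array([-0.20084739, -0.4618599 , -0.76744423]), 'moment': array([ 0.01141266, -0.01023408, -0.09807474]), 'opening': 0.0929991298688007}
[0.6085506  0.04874094 0.19035127]
[[321.57823061 225.80121204]
 [321.83769093 211.15394694]]
```

View pics/w1.png

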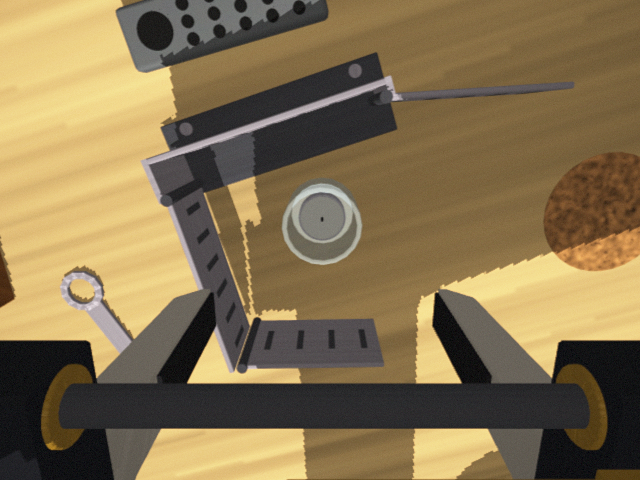

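Run:
```python
from h import *
plan([(.609,.051,.08),(.609,.051,.018)],Rd([-.069,-.232]))
```

```text
[0.0, 0.0, 0.001, 110.4, -0.2, -2.3, 0.0]
[0.0, 0.0, 0.001, 172.4, -0.1, -2.4, 0.0]
```

Emit:
{"api": "apply_moves", "payload": {
  "increments": [
    [[0,0,0,40,0,-2,0],[0,0,0,80,0,-2,0],[0,0,0,115,0,-2,0],[0,0,0,145,0,-2,0],[0,0,0,165,0,-2,0]]
  ]
}}

```text
time: 2.6
tcp_pos: [0.6079, 0.0493, 0.0235]
orientation: [-1.125, 1.569, -2.987]
force: [0.4, 0.0, -0.2]
opening: 0.0928
```

Emit:
{"api": "apply_moves", "payload": {
  "increments": [
    [[0,0,0,6,0,0,0.1],[0,0,0,6,0,0,0.15],[0,0,0,6,0,0,0.2],[0,0,0,6,0,0,0.24],[0,0,0,6,0,0,0.24]]
  ]
}}

```text
time: 3.1
tcp_pos: [0.6098, 0.0508, 0.0208]
orientation: [1.887, 1.569, 0.027]
force: [-0.5, 0.1, -0.3]
opening: 0.0708
```

Run:
```python
from h import *
cv2.imwrite("pics/w2.png",imaging.get_image("wrist"))
plan([(.540,-.181,.018)],Rd([-.069,-.232]))
print(cur()[2]['force'],cur()[2]['opening'])
```

```text
[-0.0, -0.0, -0.001, 2.4, -0.6, 242.1, 0.0]
[-0.21350117  0.24701113  0.81335087] 0.0706942433263639
```

View pics/w2.png

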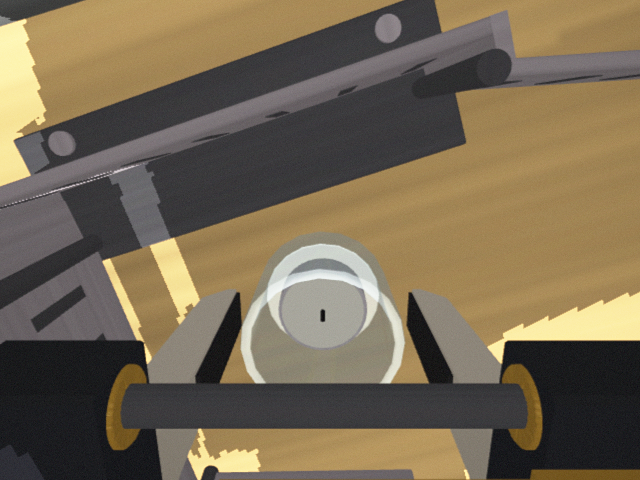

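Emit:
{"api": "apply_moves", "payload": {
  "increments": [
    [[0,0,0,0,0,2,0.24],[0,0,0,0,0,4,0.24],[0,0,0,0,0,6,0.24],[0,0,0,0,0,8,0.24],[0,0,0,0,0,11,0.24]]
  ]
}}

```text
time: 3.65
tcp_pos: [0.6062, 0.0402, 0.0197]
orientation: [2.478, 1.571, 0.618]
force: [1.3, 1.0, -0.1]
opening: 0.0706
```

Emit:
{"api": "apply_moves", "payload": {
  "increments": [
    [[0,0,0,0,0,4,0.24],[0,0,0,0,0,9,0.24],[0,0,0,0,0,15,0.24],[0,0,0,0,0,22,0.24],[0,0,0,0,0,29,0.24]]
  ]
}}

```text
time: 4.15
tcp_pos: [0.5977, 0.0119, 0.0197]
orientation: [-2.773, 1.571, 1.65]
force: [0.3, 1.3, 0.5]
opening: 0.0706
```

Run:
```python
from h import *
cv2.imwrite("pics/w3.png",imaging.get_image("wrist"))
plan([(.540,-.181,.020)],Rd([-.069,-.232]))
print(cur()[2]['force'],cur()[2]['opening'])
```

```text
[-0.001, 0.0, 0.0, -0.3, -0.2, 200.5, 0.0]
[ 0.09918566 -0.38905158 -0.06986437] 0.07055928047376037
```

View pics/w3.png

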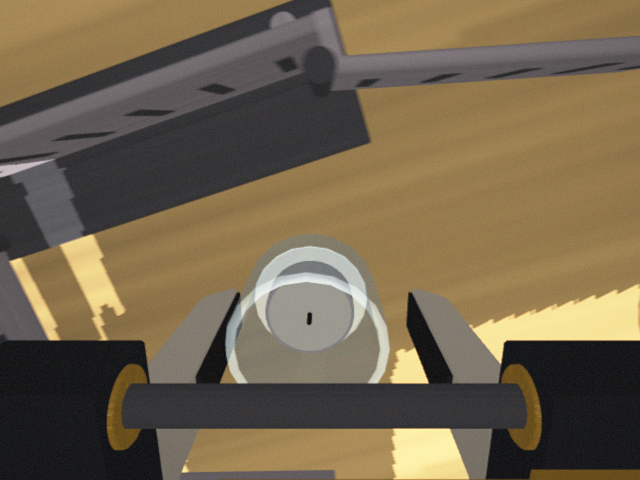

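Emit:
{"api": "apply_moves", "payload": {
  "increments": [
    [[0,0,0,0,0,5,0.24],[0,0,0,0,0,12,0.24],[0,0,0,0,0,20,0.24],[0,0,0,0,0,28,0.24],[0,0,0,0,0,36,0.24]]
  ]
}}

```text
time: 4.7
tcp_pos: [0.5873, -0.0227, 0.0196]
orientation: [-0.781, 1.571, -2.641]
force: [-0.4, 0.9, -1.4]
opening: 0.0709
```

Emit:
{"api": "apply_moves", "payload": {
  "increments": [
    [[0,0,0,0,0,8,0.24],[0,0,0,0,0,16,0.24],[0,0,0,0,0,24,0.24],[0,0,0,0,0,32,0.24],[0,0,0,0,0,40,0.24]]
  ]
}}

```text
time: 5.2
tcp_pos: [0.576, -0.061, 0.0197]
orientation: [1.219, 1.571, -0.641]
force: [-0.8, 1.3, -1.4]
opening: 0.0712
```

Emit:
{"api": "apply_moves", "payload": {
  "increments": [
    [[0,0,0,0,0,8,0.24],[0,0,0,0,0,16,0.24],[0,0,0,0,0,24,0.24],[0,0,0,0,0,32,0.24],[0,0,0,0,0,40,0.24]]
  ]
}}

```text
time: 5.7
tcp_pos: [0.5646, -0.0993, 0.0196]
orientation: [-0.958, 1.571, -2.818]
force: [0.3, 0.2, -0.6]
opening: 0.0709
```

Run:
```python
from h import *
cv2.imwrite("pics/w4.png",imaging.get_image("wrist"))
plan([(.540,-.181,.020)],Rd([-.069,-.232]))
print(cur()[2]['force'],cur()[2]['opening'])
```

```text
[-0.0, 0.0, -0.0, -0.3, -0.3, 84.5, 0.0]
[ 0.44686204 -0.61317498  0.06102285] 0.0708881947972035
```

View pics/w4.png

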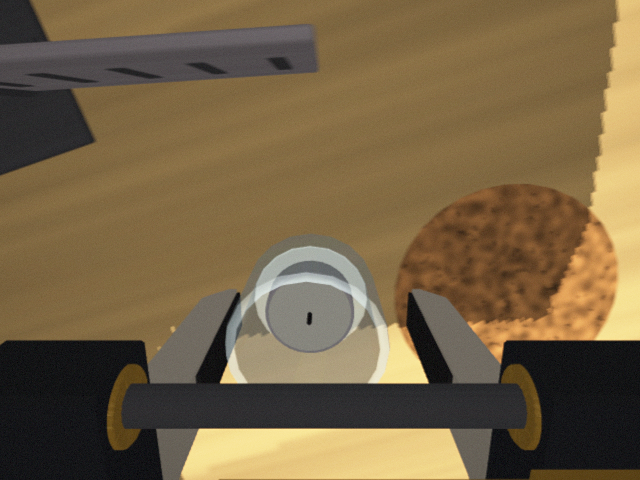

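Run:
```python
from h import *
print(back('wrist',[(396,284),(618,275),(507,184),(507,278)],0))
```

```text
[[ 0.55762579 -0.13262281  0.        ]
 [ 0.53242747 -0.23264134  0.        ]
 [ 0.58937423 -0.1903405   0.        ]
 [ 0.54573189 -0.18291234  0.        ]]
```

Emit:
{"api": "apply_moves", "payload": {
  "increments": [
    [[0,0,0,0,0,8,0.24],[0,0,0,0,0,16,0.24],[0,0,0,0,0,24,0.24],[0,0,0,0,0,32,0.24],[0,0,0,0,0,40,0.24]]
  ]
}}

```text
time: 6.25
tcp_pos: [0.5532, -0.1376, 0.0197]
orientation: [2.702, 1.571, 0.842]
force: [0.7, 1.0, 0.1]
opening: 0.0707
```

Run:
```python
from h import *
plan([(.540,-.181,.020)],Rd([-.069,-.232]))
```

```text
[-0.0, -0.0, -0.0, -0.3, -0.3, 45.3, 0.0]
```

Emit:
{"api": "apply_moves", "payload": {
  "increments": [
    [[0,0,0,0,0,8,0.24],[0,0,0,0,0,16,0.24],[0,0,0,0,0,24,0.24],[0,0,0,0,0,32,0.24],[0,0,0,0,0,39,0.24]]
  ]
}}

```text
time: 6.75
tcp_pos: [0.5421, -0.175, 0.0197]
orientation: [2.678, 1.571, 0.818]
force: [0.1, 1.1, 0.9]
opening: 0.0709
```

Emit:
{"api": "apply_moves", "payload": {
  "increments": [
    [[0,0,0,0,0,5,0.24],[0,0,0,0,0,8,0.24],[0,0,0,0,0,10,0.24],[0,0,0,0,0,11,0.24],[0,0,0,0,0,11,0.18]]
  ]
}}

```text
time: 7.25
tcp_pos: [0.5391, -0.1849, 0.0196]
orientation: [-0.577, 1.571, -2.437]
force: [-0.7, -0.2, -1.2]
opening: 0.0745
```

Emit:
{"api": "apply_moves", "payload": {
  "increments": [
    [[0,0,0,0,0,-4,0.1],[0,0,0,0,0,-4,0],[0,0,0,0,0,-4,0]]
  ]
}}

```text
time: 7.55
tcp_pos: [0.5403, -0.1808, 0.0196]
orientation: [-0.474, 1.571, -2.334]
force: [-0.7, -0.0, 0.5]
opening: 0.092
```

Run:
```python
from h import *
cv2.imwrite("pics/w5.png",imaging.get_image("wrist"))
print(cur())
```

```text
(array([ 0.54028237, -0.18091536,  0.01962633]), Rotation.from_matrix(array([[-1.07040883e-04,  9.58548271e-01, -2.84930167e-01],
                            [-6.92179657e-06, -2.84930169e-01, -9.58548277e-01],
                            [-9.99999994e-01, -1.00631625e-04,  3.71340530e-05]])), {'time': 7.6, 'joint_pos': array([-3.67864095e-01,  1.61327224e-02,  1.87975410e+00, -4.74362503e-05,
        1.24580322e+00,  1.49188096e+00]), 'qvel': array([-4.18445513e-03, -9.66667278e-05, -5.11114820e-04,  2.86073027e-05,
        2.14414969e-04, -1.71416780e-03]), 'joint_torque': array([ 1.48235285e-01, -5.77725971e+01, -5.63798547e+01,  2.47948588e-02,
       -7.57850334e-02,  1.29618231e-02]), 'tcp_pos': array([ 0.54028237, -0.18091536,  0.01962633]), 'orientation': array([-1.21728768,  1.57068906, -3.07701758]), 'force': array([-1.10549712, -0.37480586, -0.3338713 ]), 'moment': array([ 0.00546333,  0.00187989, -0.04222792]), 'opening': 0.09237946895553961})
```

View pics/w5.png

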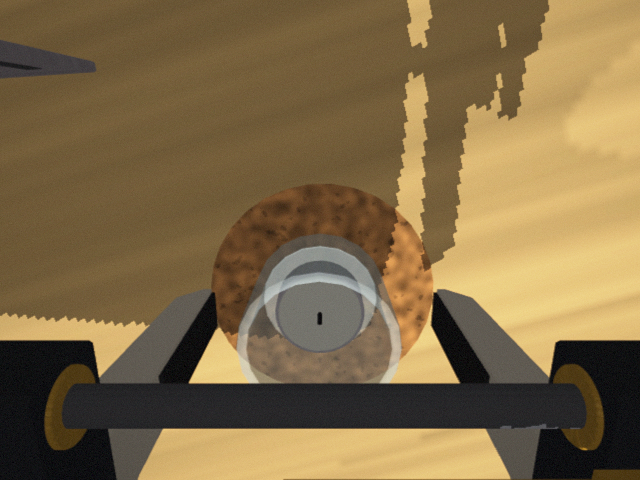

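Emit:
{"api": "apply_moves", "payload": {
  "increments": [
    [[0,0,0,-25,0,0,0],[0,0,0,-70,0,0,0],[0,0,0,-115,0,0,0],[0,0,0,-135,0,0,0.5]]
  ]
}}

```text
time: 8.0
tcp_pos: [0.5412, -0.1814, 0.1592]
orientation: [1.487, 1.566, -0.373]
force: [0.6, -0.4, -0.8]
opening: 0.0888
```

```bash
cat >> fit.py <<'E'
Z=np.array
def W(q,p,z):
    return Z(S(q,p,z))
def push(q,leaf,ang,r,gap=0.,zt=.03,a=.0175,b=.0075,yaw=None):
    """tool centre (world) with jaw axis along screen y, fixed"""
    q=np.array(q,float).copy(); q[{'single':3,'side':4,'end':5}[leaf]]=ang; k=kin(q)
    if leaf=='single': h=k['h1'];f=k['f1'];n0=Z([-np.cos(ang),-np.sin(ang)])
    if leaf=='side': h=k['h2'];f=k['f2'];n0=Z([-np.cos(ang),np.sin(ang)])
    if leaf=='end':
        h=k['h3'];f=k['f3']; d=(f-h)/.105; n0=Z([d[1],-d[0]])  # side set below
    d=(f-h)/np.linalg.norm(f-h)
    hh=a*abs(n0[1])+b*abs(n0[0])
    return W(q,h+r*d+n0*(.002+hh+gap),zt)
E
python3 - <<'E'
from fit import *
q=np.load('q.npy')
for ang in(2.9,1.57,0): print(ang,push(q,'single',ang,.085))
for ang in(1.62,.8,0): print('side',ang,push(q,'side',ang,.11))
for ang in(1.8,.9,0): print('end',ang,push(q,'end',ang,.085))
t=push(q,'single',2.88,.085,gap=.014)
Rt=Rd([np.sin(q[2]),-np.cos(q[2])])
t2=t.copy(); t2[2]=.12; print(t)
print(cur()[0]); plan([t2,t],Rt,1)
for n in("scene","side"): cv2.imwrite(f"pics/{n}1.png",cv2.resize(imaging.get_image(n)[170:350,230:430],None,fx=3.3,fy=3.3,interpolation=2))
E
```

```text
2.9 [ 0.67680672 -0.098701    0.03      ]
1.57 [ 0.59852569 -0.03300454  0.03      ]
0 [0.67320999 0.07202974 0.03      ]
side 1.62 [0.55507516 0.16532906 0.03      ]
side 0.8 [0.57197183 0.07777736 0.03      ]
side 0 [0.65553593 0.03088818 0.03      ]
end 1.8 [0.49563921 0.05932688 0.03      ]
end 0.9 [0.56713294 0.05798629 0.03      ]
end 0 [0.61600042 0.11409456 0.03      ]
[ 0.68893597 -0.10214122  0.03      ]
[ 0.54124104 -0.18142144  0.15922206]
[-0.297, 0.001, -0.005, 39.7, 118.8, -118.1, 1]
[-0.297, 0.001, -0.005, 129.7, 118.3, -118.2, 1]
```

View pics/side1.png

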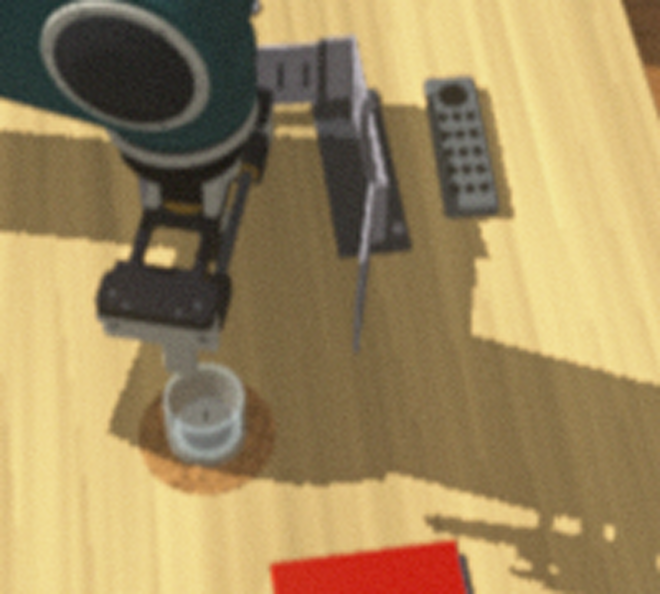

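Emit:
{"api": "apply_moves", "payload": {
  "increments": [
    [[-0.1,0,0,0,34,-34,1],[-0.2,0,0,0,68,-68,1],[-0.297,0,0,10,102,-102,1],[-0.297,0.001,-0.003,35,119,-118,1],[-0.297,0.001,-0.005,70,118,-118,1]]
  ]
}}

```text
time: 8.6
tcp_pos: [0.6892, -0.0999, 0.0829]
orientation: [-2.004, 1.566, 2.718]
force: [0.8, -0.5, -0.6]
opening: 0.0415
```

Emit:
{"api": "apply_moves", "payload": {
  "increments": [
    [[0,0,0,30,0,0,1],[0,0,0,50,0,0,1],[0,0,0,59,0,0,1]]
  ]
}}

```text
time: 8.9
tcp_pos: [0.685, -0.1012, 0.0216]
orientation: [-1.839, 1.561, 2.882]
force: [-0.5, 0.6, 0.5]
opening: 0.018
```

```bash
cat > pl.py <<'E'
import sys
from fit import *
# usage: pl.py leaf r gap ang...
q=np.load('q.npy'); leaf=sys.argv[1]; r=float(sys.argv[2]); gap=float(sys.argv[3])
p,R,s=cur(); print('tcp',p.round(4),'F',np.round(s['force'],1),'op',round(s['opening'],4))
plan([push(q,leaf,float(a),r,gap) for a in sys.argv[4:]],None,1)
E
python3 - <<'E'
from h import *
cv2.imwrite("pics/w6.png",imaging.get_image("wrist"))
E
python3 pl.py single .085 0.004 2.88 2.8 2.7 2.6 2.5
```

```text
tcp [ 0.6851 -0.1012  0.0216] F [ 0.1 -1.  -1.8] op 0.0134
[0.0, 0.0, 0.0, -8.4, -6.0, -1.6, 1]
[0.0, 0.0, 0.0, -8.3, -11.8, -1.9, 1]
[0.0, 0.0, 0.0, -8.2, -19.1, -2.8, 1]
[0.0, 0.0, 0.0, -8.2, -26.6, -4.4, 1]
[0.0, 0.0, 0.0, -8.1, -34.0, -6.8, 1]
```

View pics/w6.png

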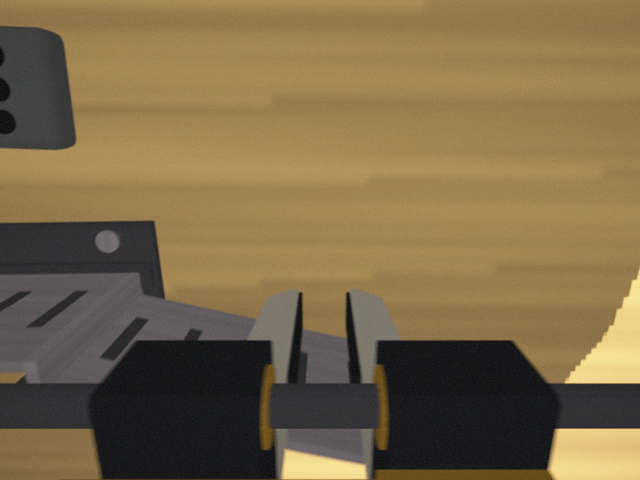

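Emit:
{"api": "apply_moves", "payload": {
  "increments": [
    [[0,0,0,-8,-3,-2,1],[0,0,0,-8,-6,-2,1],[0,0,0,-8,-12,-2,1],[0,0,0,-8,-19,-3,1],[0,0,0,-8,-26,-4,1]]
  ]
}}

```text
time: 9.45
tcp_pos: [0.6603, -0.0977, 0.0343]
orientation: [-1.967, 1.567, 2.753]
force: [1.8, 0.7, 0.2]
opening: 0.0006
```

```bash
sed -i 's/plan(\[push(q,leaf,float(a),r,gap) for a in sys.argv\[4:\]\],None,1)/plan([push(q,leaf,float(a),r,gap) for a in sys.argv[4:]],Rd([np.sin(q[2]),-np.cos(q[2])]),1)/' pl.py
python3 pl.py single .085 0.0 2.6 2.5 2.4 2.3 2.2
python3 - <<'E'
from h import *
cv2.imwrite("pics/w7.png",imaging.get_image("wrist"))
E
```

```text
tcp [ 0.6603 -0.0977  0.0343] F [1.8 0.7 0.2] op 0.0006
[-0.0, -0.002, 0.004, 4.4, -5.1, -2.8, 1]
[-0.0, -0.002, 0.004, 4.4, -12.3, -5.5, 1]
[-0.0, -0.002, 0.004, 4.4, -19.4, -8.9, 1]
[-0.0, -0.002, 0.004, 4.5, -26.3, -13.1, 1]
[-0.0, -0.002, 0.004, 4.5, -32.9, -18.0, 1]
```

View pics/w7.png

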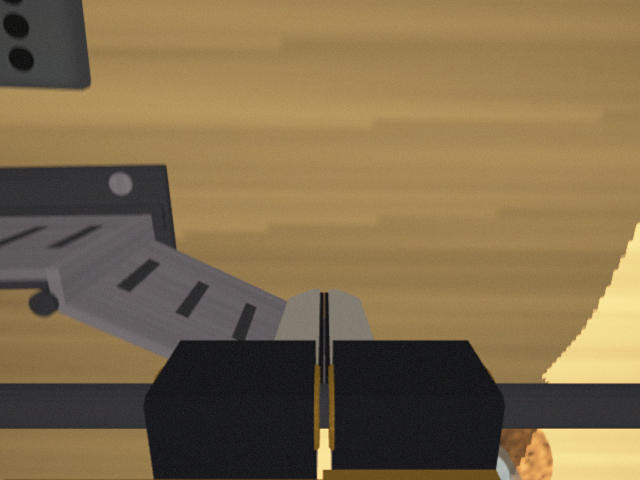

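Emit:
{"api": "apply_moves", "payload": {
  "increments": [
    [[0,0,0,4,-6,-3,1],[0,0,0,4,-12,-6,1],[0,0,0,4,-19,-9,1],[0,0,0,4,-26,-13,1],[0,0,0,4,-33,-18,1]]
  ]
}}

```text
time: 10.0
tcp_pos: [0.6269, -0.0797, 0.0299]
orientation: [-1.904, 1.566, 2.816]
force: [2.4, -1.4, 0.8]
opening: 0.0003
```

```bash
python3 pl.py single .085 0.0 2.1 2.0 1.9 1.8 1.7
```

```text
tcp [ 0.6269 -0.0797  0.0299] F [ 2.4 -1.4  0.8] op 0.0003
[-0.0, -0.002, 0.005, -0.0, -5.9, -5.4, 1]
[-0.0, -0.002, 0.005, -0.0, -11.6, -11.8, 1]
[-0.0, -0.002, 0.005, 0.0, -16.7, -19.0, 1]
[-0.0, -0.002, 0.005, 0.1, -21.1, -26.8, 1]
[-0.0, -0.002, 0.005, 0.1, -24.7, -35.2, 1]
```

Emit:
{"api": "apply_moves", "payload": {
  "increments": [
    [[0,-0.001,0.003,0,-6,-5.5,1],[0,-0.002,0.005,0,-11.5,-12,1],[0,-0.002,0.005,0,-16.5,-19,1],[0,-0.002,0.005,0,-21,-27,1],[0,-0.002,0.005,0,-24.5,-35,1]]
  ]
}}

```text
time: 10.5
tcp_pos: [0.6024, -0.0445, 0.0302]
orientation: [0.601, 1.57, -0.962]
force: [0.9, -1.0, 0.1]
opening: 0.0006
```

```bash
python3 pl.py single .085 0.0 1.6 1.5 1.4 1.3 1.2
```

```text
tcp [ 0.6024 -0.0445  0.0302] F [ 0.9 -1.   0.1] op 0.0006
[-0.0, 0.0, -0.0, 0.2, -3.2, -8.8, 1]
[-0.0, 0.0, -0.0, 0.2, -5.0, -17.0, 1]
[-0.0, 0.0, -0.0, 0.2, -6.1, -25.2, 1]
[-0.0, 0.0, -0.0, 0.2, -6.3, -33.6, 1]
[-0.0, 0.0, -0.0, 0.2, -5.6, -42.2, 1]
```

Emit:
{"api": "apply_moves", "payload": {
  "increments": [
    [[0,0,0,0,-3,-9,1],[0,0,0,0,-5,-17,1],[0,0,0,0,-6,-25,1],[0,0,0,0,-6,-34,1],[0,0,0,0,-6,-42,1]]
  ]
}}

```text
time: 11.0
tcp_pos: [0.5965, -0.0025, 0.0301]
orientation: [0.298, 1.571, -1.265]
force: [-0.5, -1.8, 0.1]
opening: 0.0006
```

```bash
python3 pl.py single .085 0.0 1.1 1.0 0.9 .8 .7
python3 - <<'E'
from h import *
cv2.imwrite("pics/w8.png",imaging.get_image("wrist"))
E
```

```text
tcp [ 0.5965 -0.0025  0.0301] F [-0.5 -1.8  0.1] op 0.0006
[-0.0, 0.0, -0.0, 0.1, 1.5, -8.7, 1]
[-0.0, 0.0, -0.0, 0.1, 4.0, -17.3, 1]
[-0.0, 0.0, -0.0, 0.1, 7.5, -25.8, 1]
[-0.0, 0.0, -0.0, 0.1, 12.0, -33.9, 1]
[-0.0, 0.0, -0.0, 0.1, 17.5, -41.7, 1]
```

View pics/w8.png

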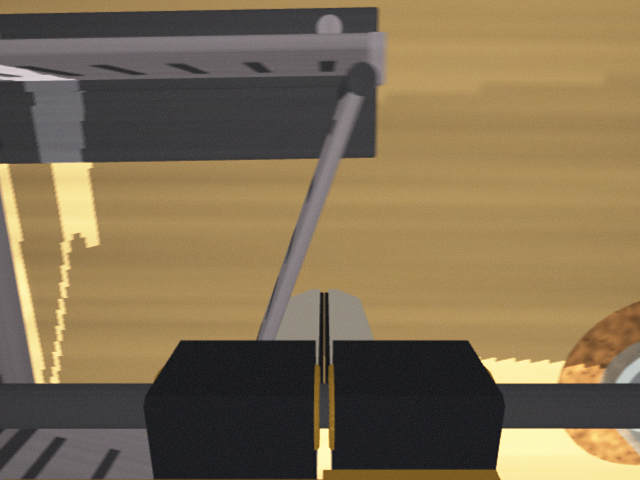

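Leaf at ~1.2 rad and following well (finger at (325,310), leaf left of it).

Emit:
{"api": "apply_moves", "payload": {
  "increments": [
    [[0,0,0,0,1.5,-9,1],[0,0,0,0,4,-17,1],[0,0,0,0,7.5,-26,1],[0,0,0,0,12,-34,1],[0,0,0,0,17.5,-42,1]]
  ]
}}

```text
time: 11.55
tcp_pos: [0.614, 0.0397, 0.0301]
orientation: [-0.05, 1.571, -1.613]
force: [-0.5, -1.3, 0.4]
opening: 0.0006
```

```bash
python3 pl.py single .085 0.0 .6 .5 .4 .3 .22
```

```text
tcp [0.614  0.0397 0.0301] F [-0.5 -1.3  0.4] op 0.0006
[-0.0, 0.0, 0.0, 0.0, 6.0, -6.9, 1]
[-0.0, 0.0, 0.0, 0.0, 13.3, -13.4, 1]
[-0.0, 0.0, 0.0, 0.0, 21.4, -19.1, 1]
[-0.0, 0.0, 0.0, 0.0, 30.1, -23.9, 1]
[-0.0, 0.0, 0.0, 0.0, 37.6, -27.0, 1]
```

Emit:
{"api": "apply_moves", "payload": {
  "increments": [
    [[0,0,0,0,6,-7,1],[0,0,0,0,13,-13.5,1],[0,0,0,0,21,-19,1],[0,0,0,0,30,-24,1],[0,0,0,0,38,-27,1]]
  ]
}}

```text
time: 12.05
tcp_pos: [0.6522, 0.0666, 0.03]
orientation: [0.388, 1.571, -1.175]
force: [-1.3, -1.2, -0.0]
opening: 0.0005
```

```bash
python3 pl.py single .085 0.0 .15 .1 .06 .03 0
python3 - <<'E'
from h import *
cv2.imwrite("pics/w9.png",imaging.get_image("wrist"))
E
```

```text
tcp [0.6522 0.0666 0.03  ] F [-1.3 -1.2 -0. ] op 0.0005
[-0.0, 0.0, -0.0, 0.0, 5.9, -2.5, 1]
[-0.0, 0.0, -0.0, 0.0, 10.9, -3.7, 1]
[-0.0, 0.0, -0.0, 0.0, 14.9, -4.4, 1]
[-0.0, 0.0, -0.0, 0.0, 17.9, -4.9, 1]
[-0.0, 0.0, -0.0, 0.0, 21.0, -5.2, 1]
```

View pics/w9.png

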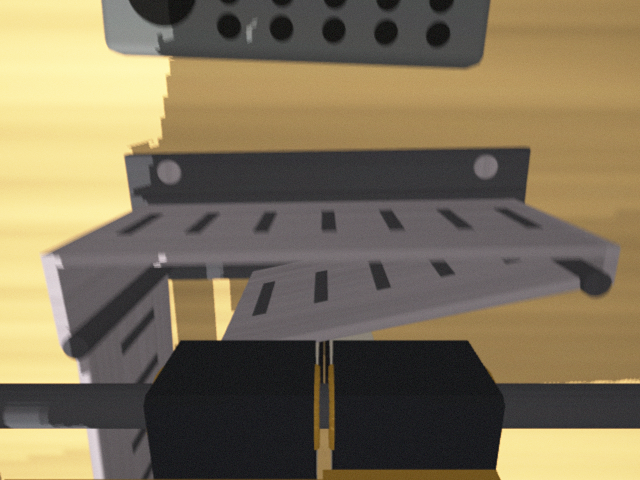

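Emit:
{"api": "apply_moves", "payload": {
  "increments": [
    [[0,0,0,0,6,-2.5,1],[0,0,0,0,11,-3.5,1],[0,0,0,0,15,-4.5,1],[0,0,0,0,17,-5,1],[0,0,0,0,18,-5,1]]
  ]
}}

```text
time: 12.6
tcp_pos: [0.6695, 0.0714, 0.0301]
orientation: [0.584, 1.571, -0.979]
force: [-1.2, 0.8, -0.2]
opening: 0.0007
```

Emit:
{"api": "apply_moves", "payload": {
  "increments": [
    [[0,0,0,0,1,0,1],[0,0,0,0,2,0,1]]
  ]
}}

```text
time: 12.8
tcp_pos: [0.6713, 0.0714, 0.0302]
orientation: [0.61, 1.571, -0.952]
force: [-5.1, 1.7, 0.3]
opening: 0.0004
```

```bash
python3 pl.py single .085 0.0 0
python3 - <<'E'
from h import *
cv2.imwrite("pics/w10.png",imaging.get_image("wrist"))
E
```

```text
tcp [0.6713 0.0714 0.0302] F [-5.1  1.7  0.3] op 0.0004
[-0.0, 0.0, -0.0, 0.2, 1.9, -0.6, 1]
```

View pics/w10.png

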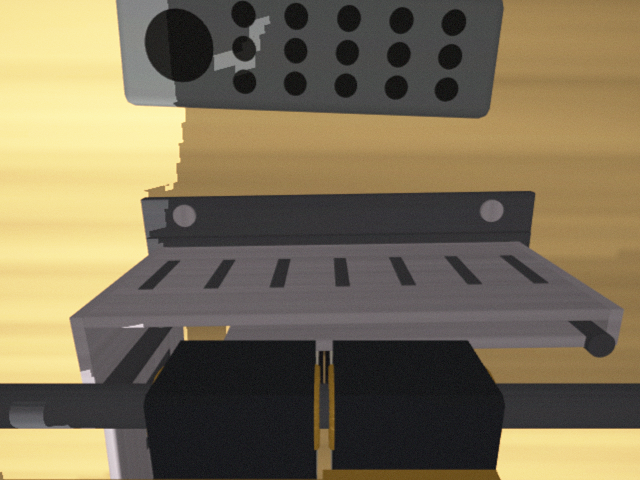

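Emit:
{"api": "apply_moves", "payload": {
  "increments": [
    [[0,0,0,0,1,0,1],[0,0,0,0,1.5,0,1]]
  ]
}}

```text
time: 13.05
tcp_pos: [0.6716, 0.0715, 0.03]
orientation: [-1.508, 1.568, -3.071]
force: [-17.8, 2.3, 6.5]
opening: 0.0006
```

Emit:
{"api": "apply_moves", "payload": {
  "increments": [
    [[0,0,0,0,-4,0,1],[0,0,0,0,-14,0,1],[0,0,0,0,-40,0,1]]
  ]
}}

```text
time: 13.35
tcp_pos: [0.6331, 0.071, 0.0301]
orientation: [1.345, 1.57, -0.218]
force: [0.4, -0.1, 0.3]
opening: 0.0004
```

Run:
```python
from h import *
cv2.imwrite("pics/w11.png",imaging.get_image("wrist"))
from fit import *
q=np.load('q.npy'); t=push(q,'end',1.8,.085,.015); print(cur()[0],t)
t1=t.copy();t1[2]=.12
plan([t1,t],Rd([np.sin(q[2]),-np.cos(q[2])]),1)
```

```text
[0.6293937  0.07102471 0.02967126] [0.48118633 0.06334112 0.03      ]
[-0.0, 0.0, 0.001, -90.2, -148.4, 6.6, 1]
[-0.0, 0.0, 0.001, -0.2, -148.3, 6.5, 1]
```

View pics/w11.png

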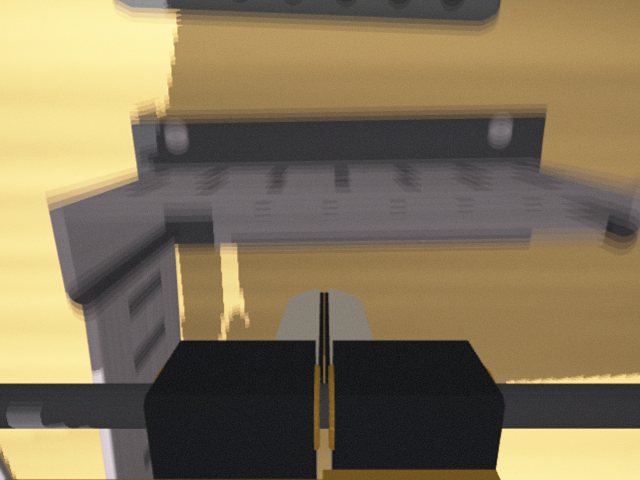

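Emit:
{"api": "apply_moves", "payload": {
  "increments": [
    [[0,0,0,-45,-10,2,1],[0,0,0,-90,-20,4,1],[0,0,0,-92,-68,6,1],[0,0,0,-92,-116,6.5,1],[0,0,0,-90,-148,6.5,1]]
  ]
}}

```text
time: 13.9
tcp_pos: [0.4825, 0.0633, 0.1202]
orientation: [1.416, 1.569, -0.147]
force: [-0.1, 0.7, 0.2]
opening: 0.0006
```

Run:
```python
from h import *
cv2.imwrite("pics/w12.png",imaging.get_image("wrist"))
im=imaging.get_image('scene')[150:330,260:460]; cv2.imwrite('pics/s12.png',cv2.resize(im,None,fx=3.3,fy=3.3,interpolation=2))
from fit import *
q=np.load('q.npy'); t=push(q,'end',1.8,.085,.015); print(cur()[0],t)
plan([t],Rd([np.sin(q[2]),-np.cos(q[2])]),1)
for k in('h3','f3','f2'): print(k,proj('wrist',[W(q,kin(q)[k],.08)]))
```

```text
[0.4820008  0.06340472 0.12024819] [0.48118633 0.06334112 0.03      ]
[0.0, 0.0, -0.002, 90.2, -1.0, 0.0, 1]
h3 [[172.86021415 176.53259617]]
f3 [[379.50266521 234.87550889]]
f2 [[154.52861285 181.81855995]]
```

View pics/w12.png

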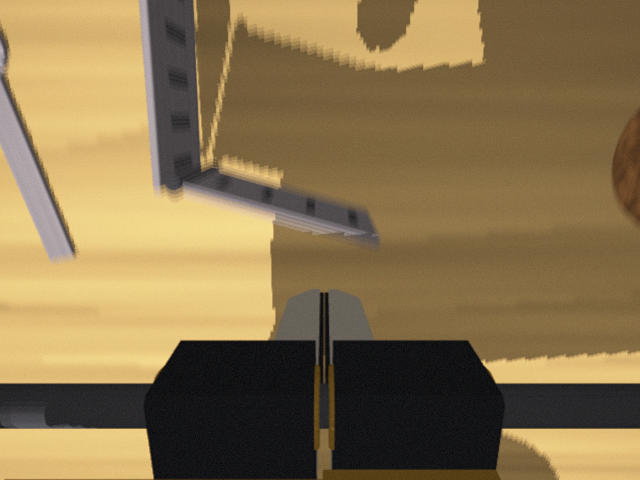

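View pics/s12.png

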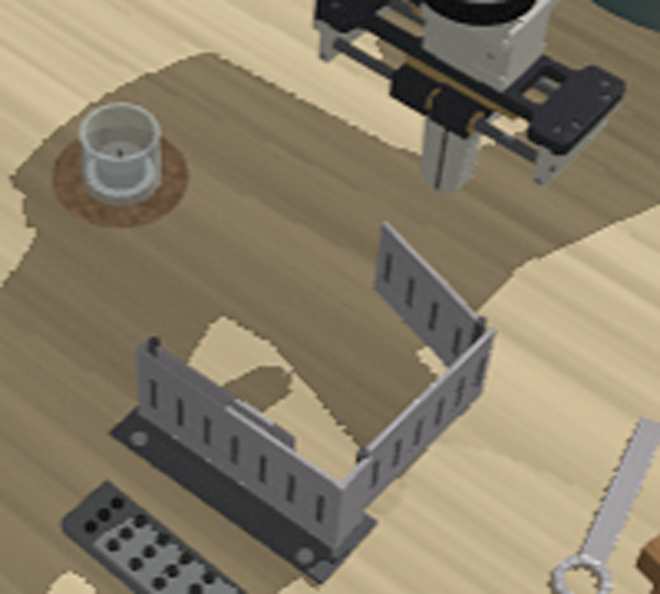

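Emit:
{"api": "apply_moves", "payload": {
  "increments": [
    [[0,0,0,40,-1,0,1],[0,0,0,75,-1,0,1],[0,0,0,90,-1,0,1],[0,0,0,90,4,0,1],[0,0,0,90,9,0,1]]
  ]
}}

```text
time: 14.5
tcp_pos: [0.4952, 0.0635, 0.0314]
orientation: [1.451, 1.569, -0.112]
force: [-1.3, -1.0, 0.9]
opening: 0.0003
```

```bash
python3 pl.py end .085 0.0 1.8 1.7 1.6 1.5 1.4 1.3
```

```text
tcp [0.4952 0.0635 0.0314] F [-1.3 -1.   0.9] op 0.0003
[-0.0, 0.0, -0.001, 1.4, 0.4, 4.2, 1]
[-0.0, 0.0, -0.001, 1.5, 9.9, 7.8, 1]
[-0.0, 0.0, -0.001, 1.5, 19.8, 10.2, 1]
[-0.0, 0.0, -0.001, 1.5, 29.3, 11.5, 1]
[-0.0, 0.0, -0.001, 1.5, 36.1, 12.1, 1]
[-0.0, 0.0, -0.001, 1.5, 43.1, 12.1, 1]
```

Emit:
{"api": "apply_moves", "payload": {
  "increments": [
    [[0,0,0,1,5,6,1],[0,0,0,1,12,8.5,1],[0,0,0,1.5,20,10,1],[0,0,0,1.5,29,11.5,1],[0,0,0,1.5,36,12,1]]
  ]
}}

```text
time: 15.0
tcp_pos: [0.531, 0.0516, 0.0287]
orientation: [0.976, 1.57, -0.587]
force: [-0.7, 1.0, 0.4]
opening: 0.0003
```

```bash
python3 pl.py end .085 0.0 1.3 1.2 1.1 1.0 .9
```

```text
tcp [0.531  0.0516 0.0287] F [-0.7  1.   0.4] op 0.0003
[-0.0, 0.0, -0.0, -1.3, 7.4, -0.1, 1]
[-0.0, 0.0, -0.0, -1.3, 14.5, -0.6, 1]
[-0.0, 0.0, -0.0, -1.3, 21.7, -1.8, 1]
[-0.0, 0.0, -0.0, -1.3, 29.0, -3.6, 1]
[-0.0, 0.0, -0.0, -1.3, 36.2, -6.1, 1]
```

Emit:
{"api": "apply_moves", "payload": {
  "increments": [
    [[0,0,0,-1,7.5,0,1],[0,0,0,-1,14.5,-0.5,1],[0,0,0,-1,21.5,-2,1],[0,0,0,-1,29,-3.5,1],[0,0,0,-1,36,-6,1]]
  ]
}}

```text
time: 15.5
tcp_pos: [0.5666, 0.0582, 0.0296]
orientation: [0.597, 1.57, -0.966]
force: [-1.8, 0.2, -0.1]
opening: 0.0008
```

```bash
python3 pl.py end .085 0.0 .8 .7 .6 .5 .4
python3 - <<'E'
from h import *
cv2.imwrite("pics/w13.png",imaging.get_image("wrist"))
E
```

```text
tcp [0.5666 0.0582 0.0296] F [-1.8  0.2 -0.1] op 0.0008
[-0.0, 0.0, -0.0, -0.4, 7.6, -3.0, 1]
[-0.0, 0.0, -0.0, -0.4, 14.5, -7.0, 1]
[-0.0, 0.0, -0.0, -0.4, 21.2, -11.8, 1]
[-0.0, 0.0, -0.0, -0.4, 27.5, -17.4, 1]
[-0.0, 0.0, -0.0, -0.4, 33.3, -23.6, 1]
```

View pics/w13.png

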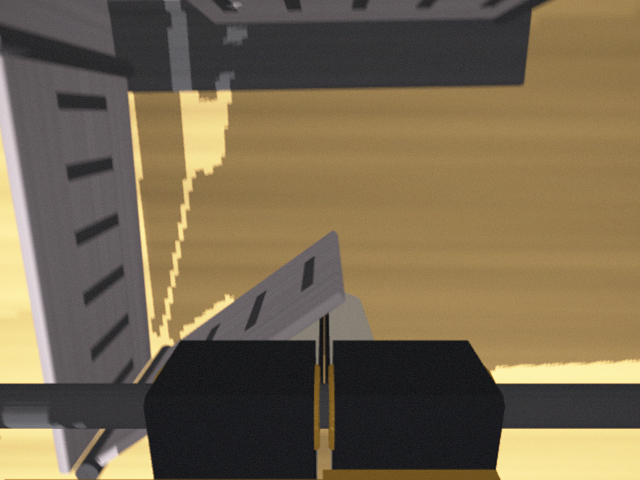

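Leaf at about 0.9 rad, side leaf undisturbed; continue.

Emit:
{"api": "apply_moves", "payload": {
  "increments": [
    [[0,0,0,0,7.5,-3,1],[0,0,0,0,14.5,-7,1],[0,0,0,0,21,-12,1],[0,0,0,0,27.5,-17.5,1],[0,0,0,0,33,-23.5,1]]
  ]
}}

```text
time: 16.05
tcp_pos: [0.5994, 0.0823, 0.0296]
orientation: [0.751, 1.57, -0.812]
force: [-0.7, -0.0, -0.1]
opening: 0.0006
```

```bash
python3 pl.py end .085 0.0 .3 .22 .16 .12 .08 .04 0
```

```text
tcp [0.5994 0.0823 0.0296] F [-0.7 -0.  -0.1] op 0.0006
[-0.0, 0.0, -0.0, -0.4, 5.6, -6.8, 1]
[-0.0, 0.0, -0.0, -0.4, 9.3, -12.9, 1]
[-0.0, 0.0, -0.0, -0.4, 11.8, -17.8, 1]
[-0.0, 0.0, -0.0, -0.4, 13.2, -21.1, 1]
[-0.0, 0.0, -0.0, -0.4, 14.6, -24.6, 1]
[-0.0, 0.0, -0.0, -0.4, 15.8, -28.1, 1]
[-0.0, 0.0, -0.0, -0.4, 16.8, -31.6, 1]
```

Emit:
{"api": "apply_moves", "payload": {
  "increments": [
    [[0,0,0,0,6,-7,1],[0,0,0,0,11,-13,1],[0,0,0,0,16,-18,1],[0,0,0,0,20,-22,1],[0,0,0,0,24,-25,1]]
  ]
}}

```text
time: 16.55
tcp_pos: [0.623, 0.1074, 0.0296]
orientation: [0.684, 1.57, -0.878]
force: [-1.2, -0.9, -0.2]
opening: 0.0001
```

```bash
python3 pl.py end .095 0.0 .04 0
python3 - <<'E'
from h import *
cv2.imwrite("pics/w14.png",imaging.get_image("wrist"))
E
```

```text
tcp [0.623  0.1074 0.0296] F [-1.2 -0.9 -0.2] op 0.0001
[-0.0, 0.0, -0.0, -0.4, 2.0, -2.3, 1]
[-0.0, 0.0, -0.0, -0.4, 3.1, -6.3, 1]
```

View pics/w14.png

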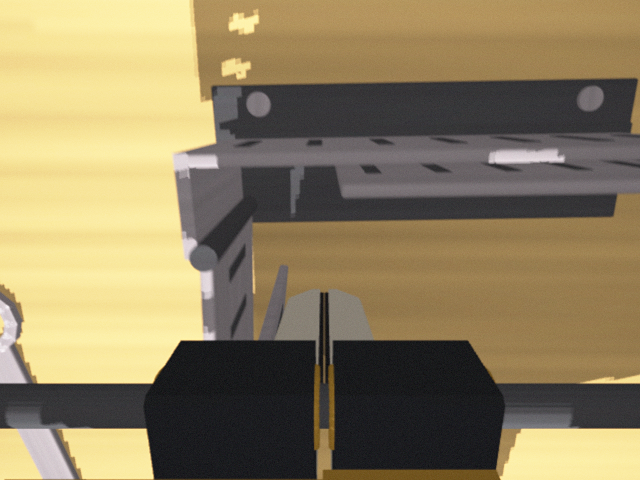

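Emit:
{"api": "apply_moves", "payload": {
  "increments": [
    [[0,0,0,0,1.5,-1.5,1],[0,0,0,0,3,-3,1],[0,0,0,0,3.5,-4,1]]
  ]
}}

```text
time: 16.9
tcp_pos: [0.6262, 0.111, 0.0296]
orientation: [0.668, 1.57, -0.896]
force: [-0.3, -0.5, -0.3]
opening: 0.0005
```

Emit:
{"api": "apply_moves", "payload": {
  "increments": [
    [[0,0,0,0,0,-0.7,1],[0,0,0,0,0,-1.2,1]]
  ]
}}

```text
time: 17.1
tcp_pos: [0.6261, 0.1122, 0.0296]
orientation: [0.976, 1.57, -0.587]
force: [-0.8, -0.6, 0.5]
opening: 0.0006
```

Emit:
{"api": "apply_moves", "payload": {
  "increments": [
    [[0,0,0,0,0,-0.7,1],[0,0,0,0,0,-1.2,1]]
  ]
}}

```text
time: 17.3
tcp_pos: [0.6261, 0.1134, 0.0297]
orientation: [0.937, 1.57, -0.626]
force: [2.1, -1.1, -0.3]
opening: 0.0002
```

Run:
```python
from h import *
cv2.imwrite("pics/w15.png",imaging.get_image("wrist")[200:440,160:400].repeat(2,0).repeat(2,1))
```

```text
(no output)
```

View pics/w15.png

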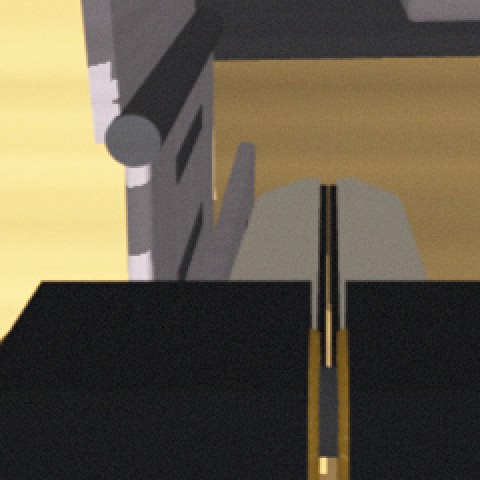

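Run:
```python
from fit import *
q=np.load('q.npy')
for e in(0,.03,.06,.1):
    q[5]=e; k=kin(q)
    print(e,[((proj('wrist',[W(q,k['f3'],z)])-[160,200])*2).round(0).tolist() for z in(.08,.008)])
print('h2',(proj('wrist',[W(q,k['h2'],.08)])-[160,200])*2)
```

```text
0 [[[205.0, 295.0]], [[248.0, 134.0]]]
0.03 [[[226.0, 296.0]], [[261.0, 135.0]]]
0.06 [[[246.0, 298.0]], [[274.0, 136.0]]]
0.1 [[[274.0, 301.0]], [[292.0, 138.0]]]
h2 [[144.03350629 125.25358366]]
```

Emit:
{"api": "apply_moves", "payload": {
  "increments": [
    [[0,0,0,0,0,-0.7,1],[0,0,0,0,0,-1.2,1]]
  ]
}}

```text
time: 17.55
tcp_pos: [0.6261, 0.1145, 0.0296]
orientation: [0.492, 1.57, -1.071]
force: [1.7, -3.8, 0.7]
opening: 0.0008
```

Emit:
{"api": "apply_moves", "payload": {
  "increments": [
    [[0,0,0,0,0,-0.7,1],[0,0,0,0,0,-1.2,1]]
  ]
}}

```text
time: 17.75
tcp_pos: [0.626, 0.1151, 0.0296]
orientation: [-0.001, 1.569, -1.564]
force: [-0.9, -8.8, 1.1]
opening: 0.0006
```

Run:
```python
from h import *
cv2.imwrite("pics/w16.png",imaging.get_image("wrist")[200:440,160:400].repeat(2,0).repeat(2,1))
```

```text
(no output)
```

View pics/w16.png

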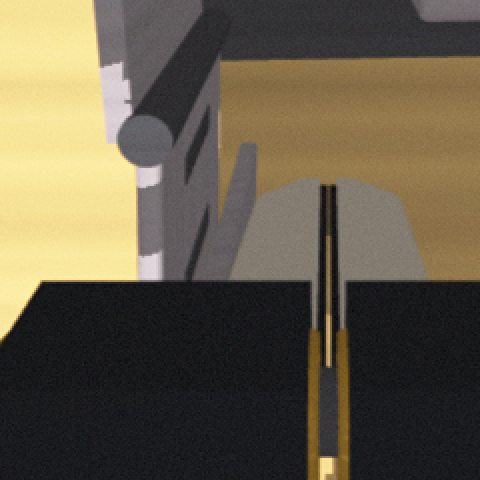

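Emit:
{"api": "apply_moves", "payload": {
  "increments": [
    [[0,0,0,0,0,4,1],[0,0,0,0,0,12,1],[0,0,0,-40,0,20,1],[0,0,0,-85,0,20,1],[0,0,0,-100,-10,20,1]]
  ]
}}

```text
time: 18.3
tcp_pos: [0.6179, 0.0953, 0.1344]
orientation: [1.665, 1.565, 0.102]
force: [0.7, -0.3, 0.5]
opening: 0.0008
```

Run:
```python
from fit import *
cv2.imwrite("pics/w17.png",imaging.get_image("wrist"))
im=imaging.get_image('scene')[150:330,260:460]; cv2.imwrite('pics/s17.png',cv2.resize(im,None,fx=3.3,fy=3.3,interpolation=2))
q=np.load('q.npy'); t=push(q,'side',1.62,.11,.017); print(cur()[0],t)
q[5]=0;q[3]=0;k=kin(q); print({n:proj('wrist',[W(q,k[n],.08)]).round(0).tolist() for n in('h2','f2','f3','h3')})
t1=t.copy(); t1[2]=.125
plan([t1,t],Rd([np.sin(q[2]),-np.cos(q[2])]),1)
```

```text
[0.61680984 0.09554647 0.1326997 ] [0.55577651 0.18231458 0.03      ]
{'h2': [[238.0, 179.0]], 'f2': [[239.0, 403.0]], 'f3': [[255.0, 231.0]], 'h3': [[254.0, 400.0]]}
[-0.0, -0.0, -0.005, 7.5, -60.4, -87.2, 1]
[-0.0, -0.0, -0.005, 102.5, -60.8, -87.2, 1]
```

View pics/w17.png

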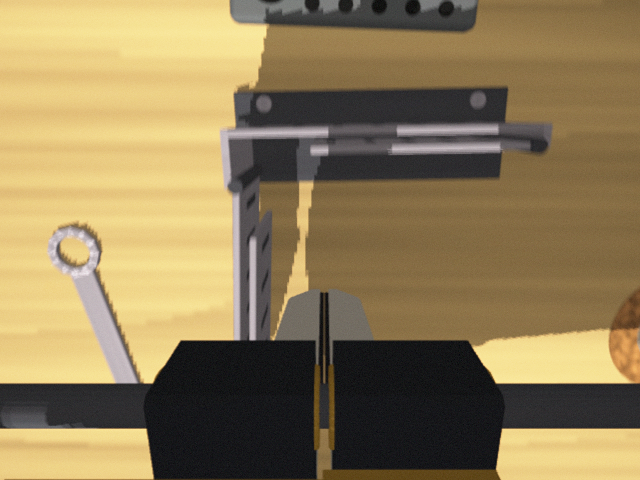

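View pics/s17.png

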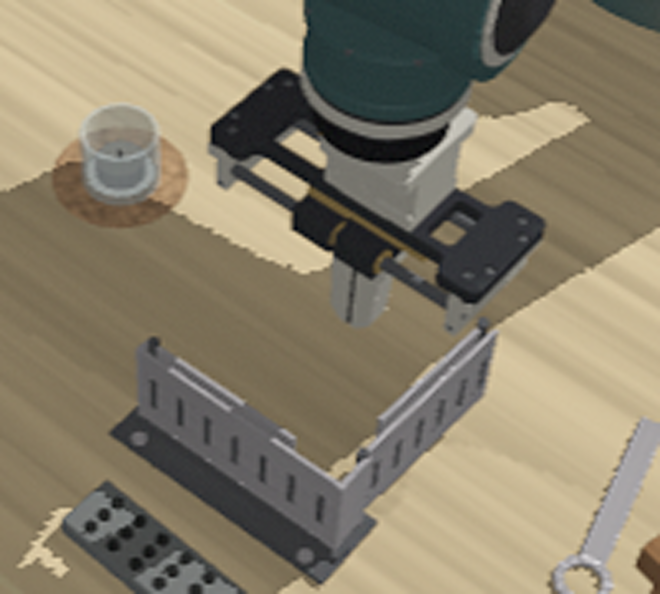

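Emit:
{"api": "apply_moves", "payload": {
  "increments": [
    [[0,0,0,5,-26,-38,1],[0,0,-0.003,5,-52,-76,1],[0,0,-0.005,7,-60,-87,1],[0,0,-0.005,40,-60,-87,1],[0,0,-0.005,80,-60,-87,1]]
  ]
}}

```text
time: 18.9
tcp_pos: [0.556, 0.1827, 0.049]
orientation: [-1.678, 1.568, 3.043]
force: [-0.7, -0.5, -0.5]
opening: 0.0003
```

Emit:
{"api": "apply_moves", "payload": {
  "increments": [
    [[0,0,0,17,0,0,1],[0,0,0,20,0,0,1]]
  ]
}}

```text
time: 19.1
tcp_pos: [0.5542, 0.1816, 0.0267]
orientation: [-1.408, 1.561, -2.972]
force: [0.2, 0.8, 0.2]
opening: 0.0003
```

```bash
python3 pl.py side .11 0.003 1.62;python3 pl.py side .11 0.0 1.55 1.45 1.35 1.25
```

```text
tcp [0.5542 0.1816 0.0267] F [0.2 0.8 0.2] op 0.0003
[-0.0, 0.002, 0.009, -3.3, 0.8, 13.2, 1]
tcp [0.5542 0.1816 0.0267] F [0.2 0.8 0.2] op 0.0003
[-0.0, 0.002, 0.009, -3.3, -0.8, 24.1, 1]
[-0.0, 0.002, 0.009, -3.3, -2.1, 34.6, 1]
[-0.0, 0.002, 0.009, -3.3, -2.3, 45.3, 1]
[-0.0, 0.002, 0.009, -3.2, -1.4, 56.3, 1]
```

Emit:
{"api": "apply_moves", "payload": {
  "increments": [
    [[0,0,0,-3,0,7,1],[0,0.002,0.005,-3,0,12,1],[0,0.002,0.009,-3,0,17,1],[0,0.002,0.009,-3,-1,24,1],[0,0.002,0.009,-3,-2,33,1]]
  ]
}}

```text
time: 19.6
tcp_pos: [0.5541, 0.1489, 0.0334]
orientation: [1.95, 1.565, 0.387]
force: [1.5, 2.7, 0.6]
opening: 0.0004
```

```bash
python3 pl.py side .11 0.0 1.4 1.3 1.2 1.1 1.0
```

```text
tcp [0.5541 0.1489 0.0334] F [1.5 2.7 0.6] op 0.0004
[0.0, -0.002, -0.006, 3.4, -1.9, 7.3, 1]
[0.0, -0.002, -0.006, 3.4, -1.6, 18.1, 1]
[0.0, -0.002, -0.006, 3.4, -0.1, 29.0, 1]
[0.0, -0.002, -0.006, 3.4, 2.5, 40.0, 1]
[0.0, -0.002, -0.006, 3.4, 6.2, 50.7, 1]
```

Emit:
{"api": "apply_moves", "payload": {
  "increments": [
    [[0,0,-0.002,3,-2,8,1],[0,0,-0.003,3,-1.5,18,1],[0,0,-0.003,3,0,29,1],[0,0,-0.003,3,2.5,40,1],[0,0,-0.003,3,6,50,1]]
  ]
}}

```text
time: 20.1
tcp_pos: [0.5603, 0.0983, 0.0295]
orientation: [2.636, 1.569, 1.073]
force: [0.2, 2.6, -0.2]
opening: 0.0004
```

```bash
python3 pl.py side .11 0.0 .9 .8 .7 .6 .5
python3 - <<'E'
from h import *
cv2.imwrite("pics/w18.png",imaging.get_image("wrist"))
E
```

```text
tcp [0.5603 0.0983 0.0295] F [ 0.2  2.6 -0.2] op 0.0004
[-0.0, -0.002, -0.001, -0.5, 5.4, 10.5, 1]
[-0.0, -0.002, -0.001, -0.6, 11.6, 20.6, 1]
[-0.0, -0.002, -0.001, -0.6, 18.9, 30.0, 1]
[-0.0, -0.002, -0.001, -0.6, 27.2, 38.7, 1]
[-0.0, -0.002, -0.001, -0.6, 36.6, 46.5, 1]
```

View pics/w18.png

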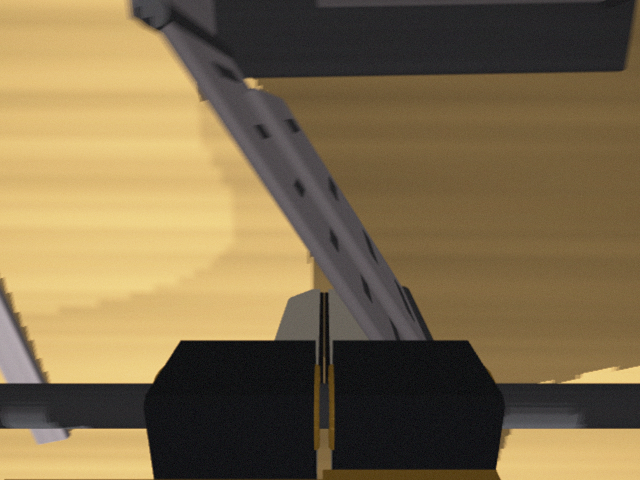

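The pair moves together with the end leaf still closed.

Emit:
{"api": "apply_moves", "payload": {
  "increments": [
    [[0,-0.001,0,0,5.5,10.5,1],[0,-0.002,0,0,11.5,20.5,1],[0,-0.002,0,0,19,30,1],[0,-0.002,0,0,27,38.5,1],[0,-0.002,0,0,36,46,1]]
  ]
}}

```text
time: 20.65
tcp_pos: [0.5972, 0.0528, 0.0294]
orientation: [1.273, 1.57, -0.29]
force: [-1.4, 3.0, -0.4]
opening: 0.0006
```

```bash
python3 pl.py side .11 0.0 .42 .35 .28 .22 .17 .13 .10
```

```text
tcp [0.5972 0.0528 0.0294] F [-1.4  3.  -0.4] op 0.0006
[-0.0, 0.0, -0.001, -0.6, 8.3, 6.3, 1]
[-0.0, 0.0, -0.001, -0.6, 15.9, 10.5, 1]
[-0.0, 0.0, -0.001, -0.6, 23.8, 14.2, 1]
[-0.0, 0.0, -0.001, -0.6, 30.9, 16.8, 1]
[-0.0, 0.0, -0.001, -0.5, 36.9, 18.7, 1]
[-0.0, 0.0, -0.001, -0.5, 41.8, 19.9, 1]
[-0.0, 0.0, -0.001, -0.5, 45.6, 20.7, 1]
```

Emit:
{"api": "apply_moves", "payload": {
  "increments": [
    [[0,0,0,0,8.5,6.5,1],[0,0,0,0,16,10.5,1],[0,0,0,0,24,14,1],[0,0,0,0,31,17,1],[0,0,0,0,37,19,1]]
  ]
}}

```text
time: 21.15
tcp_pos: [0.6342, 0.0347, 0.0295]
orientation: [1.29, 1.57, -0.273]
force: [-1.5, 1.2, 0.2]
opening: 0.0004
```

Emit:
{"api": "apply_moves", "payload": {
  "increments": [
    [[0,0,0,0,5,1,1],[0,0,0,0,9,2,1],[0,0,0,0,12,2,1],[0,0,0,0,14.5,2.5,1],[0,0,0,0,17,2.5,1]]
  ]
}}

```text
time: 21.65
tcp_pos: [0.6508, 0.0324, 0.0296]
orientation: [1.247, 1.57, -0.316]
force: [-1.9, -0.5, -1.0]
opening: 0.0005
```

```bash
python3 pl.py side .11 0.0 .03 0
python3 - <<'E'
from h import *
cv2.imwrite("pics/w19.png",imaging.get_image("wrist"))
E
```

```text
tcp [0.6508 0.0324 0.0296] F [-1.9 -0.5 -1. ] op 0.0005
[-0.0, 0.0, -0.001, -0.4, 1.0, 1.2, 1]
[-0.0, 0.0, -0.001, -0.4, 4.8, 1.6, 1]
```

View pics/w19.png

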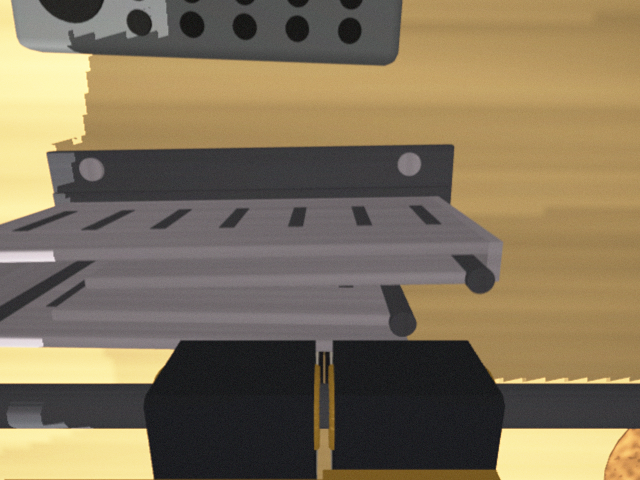

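Creep to the stop (expected near x ≈ 0.654).

Emit:
{"api": "apply_moves", "payload": {
  "increments": [
    [[0,0,0,0,0.8,0,1],[0,0,0,0,1.6,0,1],[0,0,0,0,2.2,0,1]]
  ]
}}

```text
time: 22.0
tcp_pos: [0.6528, 0.0324, 0.0295]
orientation: [1.165, 1.57, -0.398]
force: [-2.4, -1.0, -0.4]
opening: 0.0002
```

Emit:
{"api": "apply_moves", "payload": {
  "increments": [
    [[0,0,0,0,0.5,0,1],[0,0,0,0,1,0,1]]
  ]
}}

```text
time: 22.2
tcp_pos: [0.6538, 0.0325, 0.0296]
orientation: [1.249, 1.57, -0.314]
force: [-2.7, -1.3, -0.6]
opening: 0.0008
```

Emit:
{"api": "apply_moves", "payload": {
  "increments": [
    [[0,0,0,0,0.5,0,1],[0,0,0,0,1,0,1]]
  ]
}}

```text
time: 22.4
tcp_pos: [0.6544, 0.0324, 0.0296]
orientation: [-0.085, 1.57, -1.647]
force: [-10.6, -2.3, 4.5]
opening: 0.0004
```

Emit:
{"api": "apply_moves", "payload": {
  "increments": [
    [[0,0,0,0,0.5,0,1],[0,0,0,0,0.5,0,1]]
  ]
}}

```text
time: 22.6
tcp_pos: [0.6544, 0.0324, 0.0295]
orientation: [-1.216, 1.569, -2.779]
force: [-12.2, -1.5, 6.0]
opening: 0.0006
```

Emit:
{"api": "apply_moves", "payload": {
  "increments": [
    [[0,0,0,0,-1,0,1],[0,0,0,0,-8,0,1],[0,0,0,0,-30,0,1],[0,0,0,-45,-50,0,1],[0,0,0,-90,-50,0,1]]
  ]
}}

```text
time: 23.1
tcp_pos: [0.6027, 0.0323, 0.1196]
orientation: [-1.514, 1.57, -3.076]
force: [0.0, -0.6, 0.5]
opening: 0.0007
```

Emit:
{"api": "apply_moves", "payload": {
  "increments": [
    [[0,0,0,-20,-20,0,1],[0,0,0,-30,-30,0,1],[0,0,0,-30,-30,0,1],[0,0,0,-30,-30,0,1]]
  ]
}}

```text
time: 23.5
tcp_pos: [0.575, 0.032, 0.1483]
orientation: [1.065, 1.57, -0.498]
force: [-0.4, 0.4, 0.6]
opening: 0.0002
```

Run:
```python
from h import *
cv2.imwrite("pics/w20.png",imaging.get_image("wrist"))
im=imaging.get_image('scene')[150:330,260:460]; cv2.imwrite('pics/s20.png',cv2.resize(im,None,fx=3.3,fy=3.3,interpolation=2))
im=imaging.get_image('side'); cv2.imwrite('pics/si20.png',im)
print(cur()[0])
```

```text
[0.57510269 0.0319467  0.1477695 ]
```

View pics/w20.png

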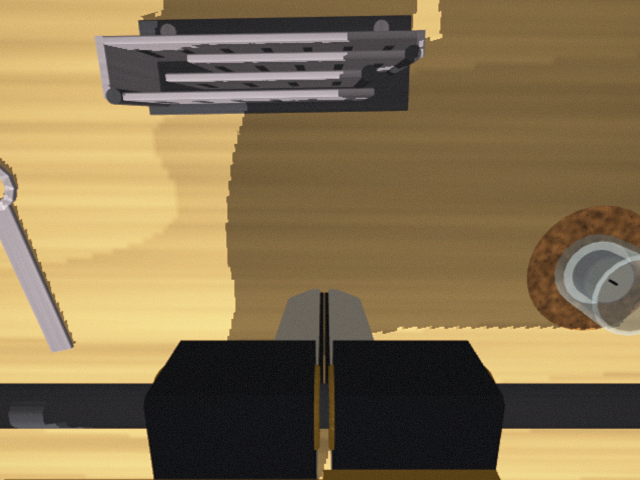

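View pics/s20.png

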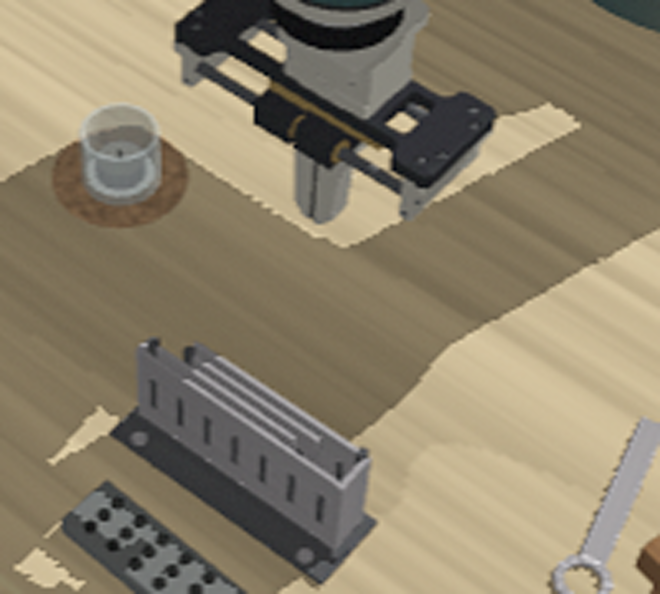

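View pics/si20.png

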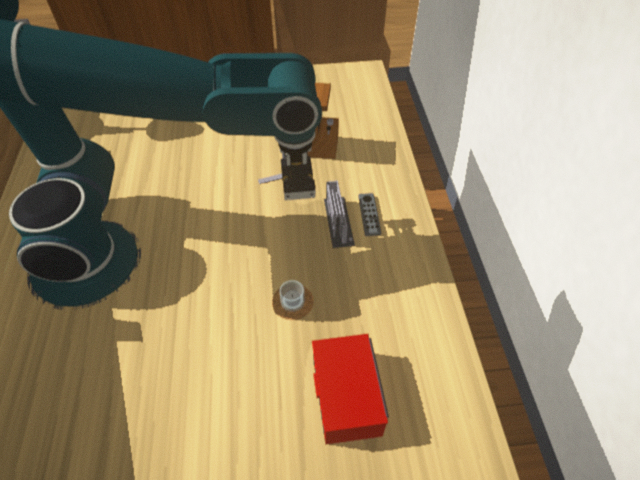

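Run:
```python
from fit import *
im=cv2.imread('pics/w20.png')[10:125,85:445]; cv2.imwrite('pics/w21.png',cv2.resize(im,None,fx=2.2,fy=4.4,interpolation=2))
q=np.load('q.npy');q[0]-=.0016;q[3:6]=0
k=kin(q)
for a,b in(('bp','bm'),('f1','h1'),('f3','h3'),('h2','f2')):
    u=proj('wrist',[W(q,k[a],.08),W(q,k[b],.08)]); print(a,b,((u-[85,10])*[2.2,4.4]).round().tolist())
```

```text
bp bm [[40.0, 128.0], [742.0, 127.0]]
f1 h1 [[228.0, 214.0], [727.0, 213.0]]
f3 h3 [[180.0, 297.0], [630.0, 296.0]]
h2 f2 [[69.0, 379.0], [642.0, 378.0]]
```

View pics/w21.png

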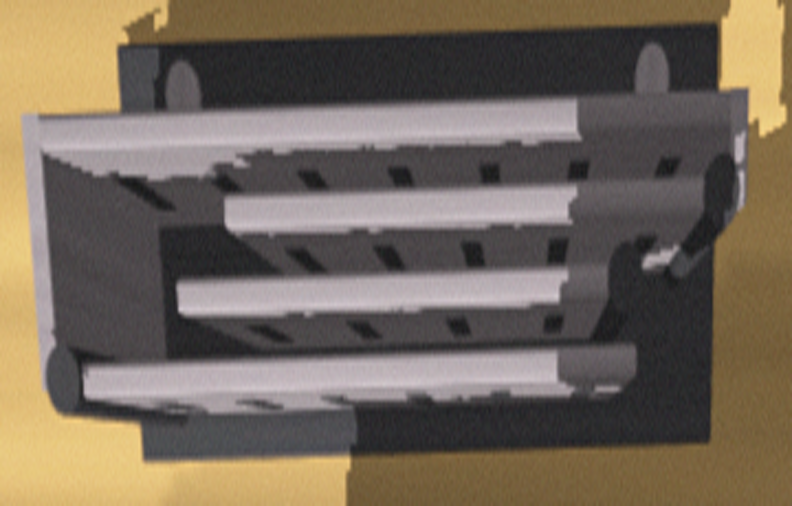

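Run:
```python
from h import *
f=lambda u,v:(260+u/3.3,150+v/3.3)
print('coaster',back('scene',[f(120,177)],0),'rim',back('scene',[f(120,131)],.05))
print(env.sign_off())
```

```text
coaster [[ 0.53860053 -0.17990052  0.        ]] rim [[ 0.53761317 -0.17876187  0.05      ]]
the job is handed in; nothing more can be done
None
```

The holder is on the coaster and the screen is folded flat. I handed the job in at about 24 s of the 72 s allowed.

**Holder:** I slid it on the shelf, pushing with one open finger and never gripping it. Wrist readings stayed under 2 N. In the last image its rim centre is within about 2 mm of the coaster's centre, against the 22 mm limit.

**Screen:** I pushed the single leaf, then the end leaf, then the folded pair, each up to its stop. The force rose sharply at each stop, peaking at about 18 N, 9 N and 12 N. In the last wrist image the four layers are evenly spaced and parallel to within about 0.01 rad.

**Bystanders:** I kept clear of them and felt no unexpected contact. The opener, remote and organiser look undisturbed in the last pictures. The arcade cabinet is partly hidden behind the arm in the last side image, so I couldn't check all of it, and I didn't measure any of their positions again.

**Checks that disagreed:** The single leaf's stop came about 1.6 mm short of my camera estimate, which is within calibration error. My estimate of its starting angle, 2.92, was slightly above the stated maximum of 2.9. Neither affected the result.

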